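# Draw the stud bin from under the bench shelf and key it onto the stack

## Robot

A 6-joint arm with a two-finger parallel gripper is mounted at the origin on the work surface. World frame = base frame: x ahead of the robot, y to its left, z up, the work surface at z = 0. Lengths are in m, angles in rad, forces in N, time in s.
With the tool pointing down it reaches from about 0.35 to 0.775 m from the base axis. Payload 5.5 kg.
Tool frame: the origin (TCP) lies between the finger pads; the fingertips stand 22 mm ahead of it and the grasp point (between the pads) lies 3 mm ahead of it (env.finger_overhang is the distance from the TCP to the fingertips, in m); y points along the fingers, x is the direction in which the jaws open and shut, and the axes are right-handed (so a half turn about y gives the same grasp; the last joint's range is limited). The gripper opens to 85 mm and grips with 20 to 120 N. Pads are 22 mm wide; open, the fingers measure 114 mm over their backs; the gripper's body (76 mm by 85 mm) begins 54 mm behind the grasp point. The pads swing forward as they close: fully open they stand 13 mm farther back than shut.
Start: joints at [-1.402, 0.313, 0.046, 1.304, 0, 1.431], TCP at [0.175, -0.548, 0.226] pointing down, gripper open.
Joint ranges: [-2.76, 2.76], [-0.86, 1.69], [-1.03, 1.26], [-2.2, 2.34], [-1.47, 1.5], [-3.14, 3.14]. Speed limits (rad/s): [2.57, 2.57, 3.14, 3.14, 3.14, 3.14].

## Interface

Orientations are given as a unit quaternion [w, x, y, z].
In Python, from workcell import monitor, cams, job, env gives the robot as it stands.
- The arm moves only by the tool drive_tool, never from a script. Its argument "plan" is text: rows parted by semicolons, each of 7 numbers parted by spaces: the opening, from -1 (shut) to 1 (fully open), then the shift along the tool's x, y, z in mm, then the turn, a rotation vector about the tool's x, y, z in degrees. In form: gripper x y z rx ry rz; .... A call has 1 to 8 rows; each row shifts and turns the pose as measured when the row begins, along the tool's axes as they then stand; what a row does not reach is not made up. A row lasts 1/8 s, in which the tool goes at most 62.5 mm and 10.7 degrees, less where a joint would pass 70% of its speed; a pose out of reach is approached as far as the arm can. A call is refused whole if a number of a shift passes 62.5 or a number of a turn 10.7, either way. A call with a gripper value outside its range is refused whole. The fingers move at their own pace and stop on an object; "grip_force" is the grip in N (left out, the last holds). Time passes only in rows, so rows that do not move let the fingers close. It gives the time, the measured TCP pose, the force and the opening at its end, in the units of the state.
- monitor.get_state(): the state, without advancing time (a new reading comes with each control period).
- cams.read_camera(name): name is "scene" or "top" or "wrist"; returns (picture, depth): 420x560x3 uint8, red, green, blue; 420x560 float32, m along the optical axis (not along the pixel's ray), 0 where there is no reading.
- cams.calibration(name): a dict with "fx", "fy", "cx", "cy" (pixels), "R" (3x3) and "t" (3): a world point X has camera coordinates R X + t. Camera axes: x right, y down, z forward; pixel columns grow to the right and rows downward; lengths in m; the calibration is good to about 2 mm. A picture is of the moment at which its call begins: read the wrist's pose just before it. calibration takes no time and is no camera call; for the wrist camera it gives the pose at the moment of the call.
- job.hand_in(): hands the job in, once; it reports no verdict.
The state is a dict: "clock": time; "joint_pos": joint angles; "qvel": joint speeds; "tau": joint torques, N m; "tcp_pos": TCP position; "orientation": TCP orientation; "wrist_force": force on the tool from outside, world axes, zero at the start; "ft_torque": the same for the moment, N m; "finger_gap": finger opening in m.
Only numpy, scipy, OpenCV 4.12 (cv2) and the standard library are available. Lean on these libraries where they do the work, as an engineer would, in place of code of your own. Each camera call takes 0.05 s, during which the arm holds its last target.

## Task

The blue bin of press-stud caps is parked under the bench shelf. Draw it forward along the bench until all of it is out from under the shelf's lip, then stack it on the grey bin that stands in the amber dock, open front the same way, so that all four lugs drop into the notches in the grey bin's rim and it sits down flush and level. The grey bin has some fore-and-aft play in its dock, so feel for the notches gently instead of forcing the bins together, and do not disturb anything else.

Things in the scene. Friction and masses are not known exactly. Their poses are not given: they have to be found in the camera images.
- blue_bin: Blue open-topped stacking bin of brass caps, 0.2 to 0.45 kg, parked under the shelf, front showing. 120 long (x -60 to 60), 64 wide (flat upright sides), 56 high; its front 18 is scooped to 36 high. Stock inside reaches 22 high, from x -40 back. Origin: middle of its footprint at the lug tips it stands on (bench level); x from open front to rear, y left, z up. Centre of mass near x 3, 19 up.
- blue_lugs (a point): Middle of the blue bin's flat underside, 6 above its lug tips. Four lugs, 6 tall, 4 wide (|y| 24 to 28), square-edged: a long pair at bin x -34 to -12, a short pair at x 34 to 46, so it cannot seat end for end. Seated, this underside rests on the rim below and it stands 50 above the lower bin; with its lugs on top of the rim, 56 above.
- blue_pull (a point): Centre of the blue bin's finger pull: a solid block on the middle of the front wall, 14 deep (bin x -74 to -60), 34 wide (y +/-17), from 12 to 36 above the bench; it can be pinched across its width from above.
- blue_rear (a point): Middle of the lower edge of the blue bin's rear wall (bin x = +60, 6 above the lug tips). When this point is in front of the shelf's lip the whole bin is out.
- dock: Fixed amber sheet-steel tray screwed to the bench, 136 x 71, floor 2 thick, sides 16, front 12 and rear 22 high. In it stands the grey bin: same moulding as the blue one, 0.6 kg, open front to the dock's -x, centred sideways and square to the dock, but anywhere within +/-6 of centre along the dock's x; where exactly is not measured. Origin: middle of the tray, bench level; x front to rear, y left.
- stack_rim (a point): Point over the dock's middle, level with the grey bin's rim (58 above the bench). The side rims are 8 wide (|y| 24 to 32), each with two notches at the grey bin's own x -35 to -11 and 33 to 47, 10 deep, open to the inside, closed outside by a 3 thick skin (|y| 29 to 32). A lug has 1 mm of play on each side, no lead-in. Seated, the blue bin's origin is 52 above the bench; with lugs on the rim, 58.
- shelf: Fixed amber sheet-steel bench shelf, 440 wide (its y), 210 deep (its x, away from the robot), top at 86, with cones of thread standing 190 high at its rear (80 mm and more behind the lip). Origin: bench level, straight under the middle of its front lip. Its -x is the way bins are drawn out. End panels at y = +/-220.
- shelf_lip (a point): Middle of the lower edge of the shelf's turned-down front lip, 62 above the bench: 6 mm above the rims of the bins parked under it, which therefore cannot be lifted until they are out.
- red_bin: Red bin, same mouldings as the blue bin, parked under the shelf beside the blue one (about 125 from centre to centre, places change). Leave it.
- green_bin: Green bin, same mouldings as the blue bin, parked under the shelf. Leave it.
- tub: Clear plastic tub, 100 across, 85 high, origin under its centre. Leave it.
- bottle: White bottle, 44 across, 80 high, origin under its centre. Leave it.
- spool: Black thread spool, 42 across, 47 high, origin under its centre. Leave it.
- driver: Screwdriver with an orange handle, 180 long, lying on the bench. Leave it.
Mind the look-alikes: they are no part of the job. There is more than one size of the dock; the one meant has the size given above. Leave any pink look-alike of the blue_bin alone.

How it is judged:
By the outcome, as a careful person would: the job done as asked, in the order asked, and still so for the second after the job is handed in, with the robot touching nothing.
It also fails if it takes over 61 s, if anything falls off the work surface, if the arm or the gripper's body presses on something with over 40 N, if the wrist force passes 120 N, or if a joint passes its speed limit or range.

## Working session

There is one attempt and no reset: what is moved stays moved. The work goes in short steps, Python scripts to look and compute and a tool call to move; the robot and the scene stay as the last step left them, time stands still between calls to the robot, and variables do not carry over. Pictures are saved under pics/ and viewed, and the job is handed in when it is done.

Besides the shell and the picture viewer there is one more tool, called after "Emit:" in YAML: its name, and indented under it one key for each argument. drive_tool: Moves the arm, as the interface text tells. Its arguments: {"type":"object","properties":{"plan":{"type":"string"},"grip_force":{"type":"number"}},"required":["plan"]}

```bash
ls; mkdir -p pics; cat > h.py <<'E'
import numpy as np, cv2
from workcell import monitor, cams, job, env
def snap(n,f):
    cal=cams.calibration(n); im,d=cams.read_camera(n)
    cv2.imwrite('pics/%s.png'%f,im[:,:,::-1]); np.savez('pics/%s.npz'%f,im=im,d=d,**{k:np.array(v) for k,v in cal.items()})
    return im,d,cal
def load(f):
    z=np.load('pics/%s.npz'%f); return z['im'],z['d'],{k:z[k] for k in('fx','fy','cx','cy','R','t')}
def cloud(d,c):
    v,u=np.mgrid[:d.shape[0],:d.shape[1]]
    P=np.stack([(u-c['cx'])/c['fx']*d,(v-c['cy'])/c['fy']*d,d],-1)
    W=(P-np.array(c['t']))@np.array(c['R']); W[d==0]=np.nan
    return W
E
python3 - <<'E'
from h import *
for n in('scene','top','wrist'): snap(n,n+'0')
print(monitor.get_state())
for n in('scene','top','wrist'): print(cams.calibration(n))
E
```

```text
pics
{'clock': 0.15, 'joint_pos': array([-1.40161472e+00,  3.13827405e-01,  4.52269546e-02,  1.30359325e+00,
       -7.21170526e-06,  1.43117617e+00]), 'qvel': array([ 0.00077663, -0.002971  ,  0.00364925,  0.00013382,  0.00075965,
        0.00145475]), 'tau': array([ 2.23248258e-03, -4.81064916e+01,  2.98816270e+01,  1.39086394e-02,
       -6.14142618e-05,  1.72400667e-05]), 'tcp_pos': array([ 0.17466308, -0.54741629,  0.22480869]), 'orientation': array([ 0.57128816, -0.57060354,  0.41751399, -0.41680151]), 'wrist_force': array([-0.91198965,  0.29074773,  0.43920856]), 'ft_torque': array([ 0.01817241, -0.00522942, -0.0491448 ]), 'finger_gap': 0.08522926225990599}
{'fx': 499.2534246851711, 'fy': 499.2534246851711, 'cx': 280.1025420175743, 'cy': 207.8576802534874, 'R': array([[ 0.24152024,  0.97039136, -0.00292832],
       [ 0.72516353, -0.18248919, -0.66395448],
       [-0.64483008,  0.15823493, -0.74776726]]), 't': array([-0.07501131, -0.32596469,  1.80778377])}
{'fx': 399.7818185220676, 'fy': 399.7818185220676, 'cx': 279.84747741238084, 'cy': 212.6430955213837, 'R': array([[-0.01288194, -0.99989865,  0.00606202],
       [-0.98633991,  0.01171114, -0.16430592],
       [ 0.16421827, -0.00809579, -0.9863908 ]]), 't': array([-0.02842044,  0.50187709,  0.96656955])}
{'fx': 360.1519860058405, 'fy': 360.1519860058405, 'cx': 279.9986760484726, 'cy': 210.24514855165137, 'R': array([[ 0.30467832, -0.9524545 , -0.0012474 ],
       [-0.91729426, -0.29378306,  0.26881732],
       [-0.25640273, -0.08075858, -0.96319037]]), 't': array([-0.57321298, -0.03516128,  0.3780814 ])}
```

View pics/scene0.png

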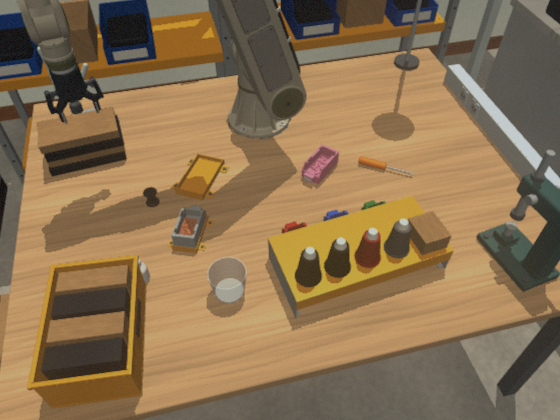

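View pics/top0.png

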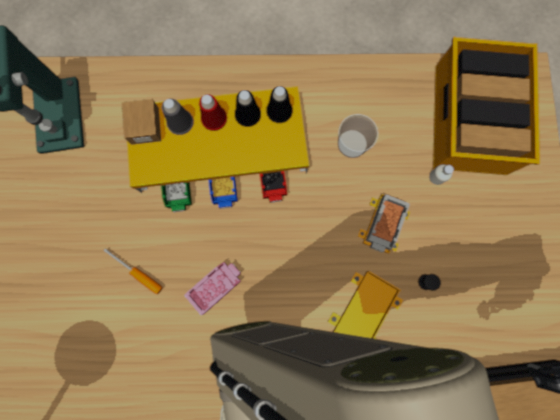

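View pics/wrist0.png

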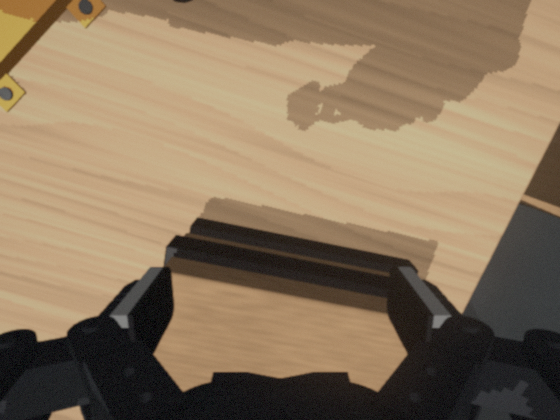

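Candidates for the blue bin in the top view are blue (223,190), green (176,193), red (273,183) and the pink decoy (214,287). For the dock there is the tray holding the grey bin (387,222) and the larger empty tray (366,303). I'll check both in crops.

```bash
python3 - <<'E'
from h import *
im,d,c=load('top0'); 
a=cv2.resize(im[150:220,140:300],None,fx=4.9,fy=4.9,interpolation=cv2.INTER_CUBIC)
b=cv2.resize(im[180:265,345:425],None,fx=6,fy=6,interpolation=cv2.INTER_CUBIC)
cv2.imwrite('pics/ca.png',a[:,:,::-1]);cv2.imwrite('pics/cb.png',b[:,:,::-1])
W=cloud(d,c)
hsv=cv2.cvtColor(im,cv2.COLOR_RGB2HSV)
m=(abs(hsv[...,0].astype(int)-115)<12)&(hsv[...,1]>120)&(hsv[...,2]>60)
m[:150]=0;m[230:]=0
P=W[m];print(len(P),np.nanmin(P,0),np.nanmax(P,0))
for v in range(170,212,2):
  print(v,[tuple((W[v,u]*1000).round().astype(int)) for u in range(208,240,5)])
E
```

```text
251 [0.52059328 0.07616513 0.00435879] [0.59235375 0.14319392 0.06102131]
170 [(np.int64(603), np.int64(141), np.int64(84)), (np.int64(601), np.int64(128), np.int64(88)), (np.int64(602), np.int64(116), np.int64(86)), (np.int64(601), np.int64(103), np.int64(88)), (np.int64(601), np.int64(91), np.int64(87)), (np.int64(601), np.int64(79), np.int64(86)), (np.int64(-9223372036854775808), np.int64(-9223372036854775808), np.int64(-9223372036854775808))]
172 [(np.int64(598), np.int64(141), np.int64(82)), (np.int64(597), np.int64(128), np.int64(86)), (np.int64(597), np.int64(116), np.int64(85)), (np.int64(596), np.int64(103), np.int64(87)), (np.int64(596), np.int64(91), np.int64(87)), (np.int64(596), np.int64(79), np.int64(86)), (np.int64(596), np.int64(67), np.int64(87))]
174 [(np.int64(592), np.int64(140), np.int64(87)), (np.int64(592), np.int64(128), np.int64(85)), (np.int64(592), np.int64(116), np.int64(85)), (np.int64(592), np.int64(104), np.int64(85)), (np.int64(591), np.int64(91), np.int64(88)), (np.int64(592), np.int64(79), np.int64(85)), (np.int64(593), np.int64(67), np.int64(80))]
1
[... 5208 characters left out ...]
]
208 [(np.int64(523), np.int64(154), np.int64(1)), (np.int64(523), np.int64(141), np.int64(0)), (np.int64(522), np.int64(127), np.int64(3)), (np.int64(523), np.int64(114), np.int64(-1)), (np.int64(522), np.int64(101), np.int64(4)), (np.int64(522), np.int64(88), np.int64(3)), (np.int64(522), np.int64(75), np.int64(1))]
210 [(np.int64(517), np.int64(153), np.int64(1)), (np.int64(517), np.int64(140), np.int64(2)), (np.int64(518), np.int64(128), np.int64(-4)), (np.int64(517), np.int64(114), np.int64(4)), (np.int64(517), np.int64(101), np.int64(2)), (np.int64(517), np.int64(88), np.int64(2)), (np.int64(517), np.int64(75), np.int64(1))]<stdin>:12: RuntimeWarning: invalid value encountered in cast
```

View pics/ca.png

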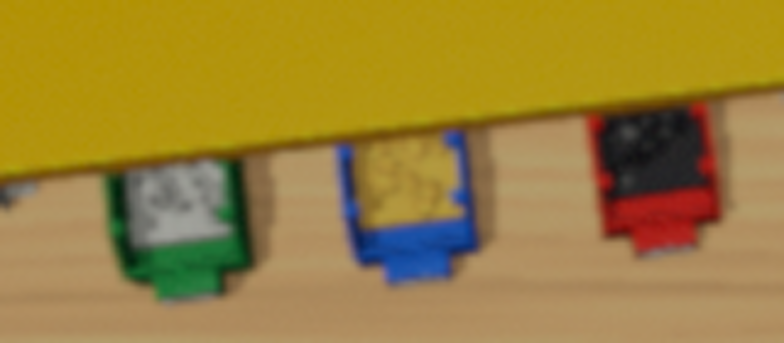

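View pics/cb.png

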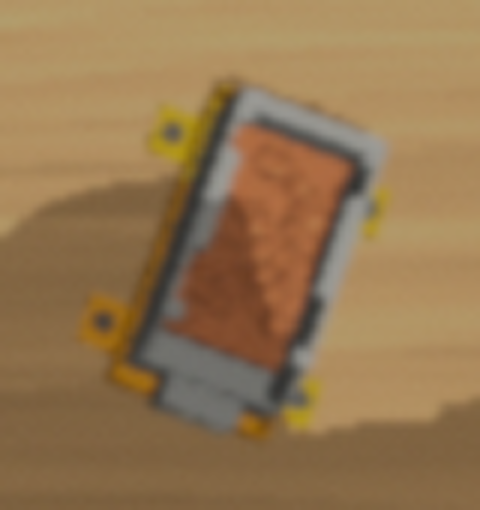

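```bash
cat >> h.py <<'E'
from scipy.spatial.transform import Rotation as Ro
def pose():
    s=monitor.get_state(); q=s['orientation']; return np.array(s['tcp_pos']),Ro.from_quat([q[1],q[2],q[3],q[0]]),s
def down(yaw): # tool z down, tool x at world angle yaw (deg) 
    a=np.radians(yaw); x=np.array([np.cos(a),np.sin(a),0]); z=np.array([0,0,-1.]); return Ro.from_matrix(np.stack([x,np.cross(z,x),z],1))
def go(target,R=None):
    p,r,s=pose()
    if R is None:R=r
    print('now',(p*1000).round(1),'tilt',(r.apply([0,0,1])).round(3),'xyaw',np.degrees(np.arctan2(*r.apply([1,0,0])[1::-1])).round(1),'F',s['wrist_force'].round(1),'gap',round(s['finger_gap']*1000,1),'t',round(s['clock'],2))
    print('tool shift mm',(r.inv().apply(np.array(target)-p)*1000).round(1),'turn deg',np.degrees((r.inv()*R).as_rotvec()).round(1))
E
python3 - <<'E'
from h import *
p,r,s=pose();c=cams.calibration('wrist');C=-np.array(c['R']).T@c['t']
print('cam in tool',r.inv().apply(C-p)*1000,'cam axis in tool',r.inv().apply(c['R'][2]))
im,d,c=load('top0');W=cloud(d,c)
hsv=cv2.cvtColor(im,cv2.COLOR_RGB2HSV)
# dock region, points with z 50..66
S=np.zeros(d.shape,bool);S[185:258,355:415]=1
P=W[S&(W[...,2]>.048)&(W[...,2]<.07)];print(len(P))
(cx,cy),sz,a=cv2.minAreaRect((P[:,:2]*1000).astype(np.float32));print('grey rim',cx,cy,sz,a)
# shelf top front edge
S=np.zeros(d.shape,bool);S[140:200,150:300]=1
Q=W[S&(abs(W[...,2]-.086)<.003)]
e=[];
for y in np.arange(-.06,.28,.02):
  k=Q[abs(Q[:,1]-y)<.006]; 
  if len(k): e.append((y,np.percentile(k[:,0],1)))
e=np.array(e);pf=np.polyfit(e[:,0],e[:,1],1);print('lip x=',pf,'angle',np.degrees(np.arctan(-pf[0])))
# blue
m=(abs(hsv[...,0].astype(int)-115)<12)&(hsv[...,1]>120);m[:150]=0;m[230:]=0
P=W[m&(W[...,2]>.03)&(W[...,2]<.042)];print(len(P),(cv2.minAreaRect((P[:,:2]*1000).astype(np.float32))))
P=P[np.lexsort((P[:,1],P[:,0].round(2)))];print((P*1000).round()[:60].tolist())
E
```

```text
cam in tool [  -1.18658415 -148.07833811   68.22209299] cam axis in tool [ 3.47110462e-04  9.63140440e-01 -2.68998834e-01]
366
grey rim 479.1736145019531 -306.3889465332031 (64.90145111083984, 113.42058563232422) 67.47598266601562
lip x= [-0.1088218   0.60064635] angle 6.210590897122671
116 ((554.4367065429688, 108.54568481445312), (68.28438568115234, 61.82777786254883), 7.569962501525879)
[[525.0, 90.0, 31.0], [523.0, 92.0, 37.0], [523.0, 94.0, 40.0], [523.0, 97.0, 38.0], [523.0, 99.0, 38.0], [524.0, 102.0, 36.0], [521.0, 104.0, 39.0], [523.0, 104.0, 38.0], [521.0, 107.0, 37.0], [524.0, 107.0, 37.0], [524.0, 109.0, 37.0], [521.0, 109.0, 37.0], [521.0, 112.0, 39.0], [524.0, 112.0, 37.0], [521.0, 115.0, 37.0], [524.0, 115.0, 34.0], [521.0, 117.0, 37.0], [524.0, 117.0, 35.0], [524.0, 120.0, 37.0], [522.0, 120.0, 32.0], [528.0, 91.0, 40.0], [526.0, 92.0, 38.0], [534.0, 92.0, 38.0], [532.0, 92.0, 35.0], [526.0, 94.0, 36.0], [531.0, 94.0, 36.0], [529.0, 95.0, 33.0], [535.0, 95.0, 33.0], [526.0, 96.0, 40.0], [529.0, 97.0, 37.0], [534.0, 97.0, 37.0], [532.0, 97.0, 35.0], [526.0, 99.0, 39.0], [534.0, 99.0, 38.0], [531.0, 99.0, 37.0], [529.0, 100.0, 34.0], [526.0, 102.0, 38.0], [529.0, 102.0, 37.0], [532.0, 102.0, 35.0], [535.0, 102.0, 33.0], [526.0, 104.0, 37.0], [529.0, 105.0, 36.0], [532.0, 105.0, 36.0], [534.0, 105.0, 35.0], [526.0, 107.0, 39.0], [531.0, 107.0, 37.0], [529.0, 107.0, 37.0], [534.0, 107.0, 36.0], [526.0, 109.0, 37.0], [534.0, 110.0, 37.0], [529.0, 110.0, 35.0], [532.0, 110.0, 34.0], [529.0, 112.0, 38.0], [526.0, 112.0, 38.0], [531.0, 112.0, 37.0], [535.0, 112.0, 34.0], [534.0, 114.0, 39.0], [531.0, 114.0, 38.0], [527.0, 115.0, 35.0], [529.0, 115.0, 35.0]]
```

```bash
cat >> h.py <<'E'
def down(yaw): # tool y down, tool x at world yaw (deg)
    a=np.radians(yaw); x=np.array([np.cos(a),np.sin(a),0]); y=np.array([0,0,-1.]); return Ro.from_matrix(np.stack([x,y,np.cross(x,y)],1))
def go(target,yaw=None):
    p,r,s=pose()
    R=r if yaw is None else down(yaw)
    x=r.apply([1,0,0])
    print('now',(p*1000).round(1),'ydir',(r.apply([0,1,0])).round(3),'xyaw',np.degrees(np.arctan2(x[1],x[0])).round(1),'F',s['wrist_force'].round(1),'gap',round(s['finger_gap']*1000,1),'t',round(s['clock'],2),'q',s['joint_pos'].round(2))
    if target is not None: print('tool shift mm',(r.inv().apply(np.array(target)-p)*1000).round(1),'turn deg',np.degrees((r.inv()*R).as_rotvec()).round(1))
E
python3 - <<'E'
from h import *
p,r,s=pose();print(r.as_matrix().round(3))
go([.40,-.27,.30],90-22)
E
```

```text
[[ 0.304 -0.     0.953]
 [-0.953  0.001  0.304]
 [-0.001 -1.     0.   ]]
now [ 174.7 -547.4  224.8] ydir [-0.     0.001 -1.   ] xyaw -72.3 F [-0.9  0.3  0.4] gap 85.2 t 0.15 q [-1.4   0.31  0.05  1.3  -0.    1.43]
tool shift mm [-195.9  -74.9  299. ] turn deg [-1.000e-01 -1.403e+02 -0.000e+00]
```

```bash
cat >> h.py <<'E'
def rows(target,yaw,n,g=1):
    p,r,s=pose(); R=down(yaw); dv=(r.inv()*R).as_rotvec(); p0=p;out=[]
    for i in range(n):
        ri=r*Ro.from_rotvec(dv*i/n)
        out.append('%g '%g+' '.join('%.0f'%v for v in ri.inv().apply((np.array(target)-p0)/n)*1000)+' '+' '.join('%.1f'%v for v in np.degrees(dv)/n))
    print('; '.join(out))
E
python3 - <<'E'
from h import *
rows([.42,-.28,.23],67.5,14)
E
```

```text
1 -13 -0 23 -0.0 -10.0 -0.0; 1 -9 -0 24 -0.0 -10.0 -0.0; 1 -4 -0 26 -0.0 -10.0 -0.0; 1 0 -0 26 -0.0 -10.0 -0.0; 1 5 -0 26 -0.0 -10.0 -0.0; 1 9 -0 24 -0.0 -10.0 -0.0; 1 13 -0 22 -0.0 -10.0 -0.0; 1 17 -0 20 -0.0 -10.0 -0.0; 1 20 -0 17 -0.0 -10.0 -0.0; 1 22 -0 13 -0.0 -10.0 -0.0; 1 24 -0 9 -0.0 -10.0 -0.0; 1 26 -0 4 -0.0 -10.0 -0.0; 1 26 -0 -0 -0.0 -10.0 -0.0; 1 26 -0 -5 -0.0 -10.0 -0.0
```

Emit:
drive_tool:
  plan: "1 0 -40 0 0 0 0; 1 -13 0 23 0 -10 0; 1 -9 0 24 0 -10 0; 1 -4 0 26 0 -10 0; 1 0 0 26 0 -10 0; 1 5 0 26 0 -10 0; 1 9 0 24 0 -10 0; 1 13 0 22 0 -10 0"

```text
clock: 1.15
tcp_pos: [0.298, -0.4078, 0.263]
orientation: [0.71, -0.704, 0.002, -0.001]
wrist_force: [-0.3, 0.7, -0.7]
finger_gap: 0.0854
```

Emit:
drive_tool:
  plan: "1 17 0 20 0 -10 0; 1 20 0 17 0 -10 0; 1 22 0 13 0 -10 0; 1 24 0 9 0 -10 0; 1 26 0 4 0 -10 0; 1 26 0 0 0 -10 0; 1 26 20 -5 0 -10 0; 1 0 0 0 0 0 0"

```text
clock: 2.15
tcp_pos: [0.4169, -0.2593, 0.2418]
orientation: [0.575, -0.567, -0.418, 0.416]
wrist_force: [0.0, -0.2, 0.6]
finger_gap: 0.0854
```

```bash
python3 - <<'E'
from h import *
go([.42,-.28,.23],67.5)
snap('wrist','w1')
E
```

```text
now [ 416.9 -259.3  241.8] ydir [-0.004  0.011 -1.   ] xyaw 72.3 F [ 0.  -0.2  0.6] gap 85.4 t 2.15 q [-0.72  0.15 -0.12  1.31  0.01 -0.41]
tool shift mm [-18.9  11.5  -9.3] turn deg [-0.4  4.8  0.5]
```

View pics/w1.png

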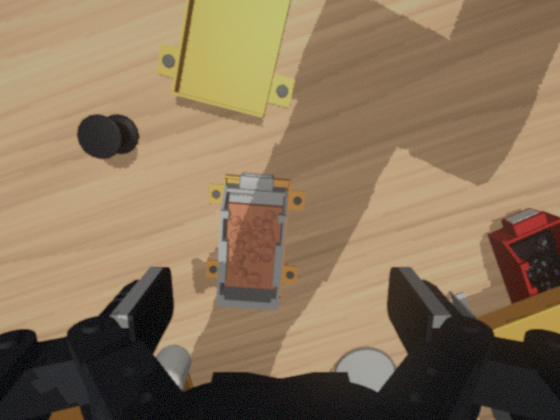

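```bash
python3 - <<'E'
from h import *
im,d,c=load('w1');W=cloud(d,c)
b=cv2.resize(im[160:320,190:320],None,fx=3.7,fy=3.7,interpolation=cv2.INTER_CUBIC)
cv2.imwrite('pics/w1c.png',b[:,:,::-1])
S=np.zeros(d.shape,bool);S[165:315,200:310]=1
print('bench z',np.nanmedian(W[100:160,300:340,2]))
M=S&(W[...,2]>.052)&(W[...,2]<.066)
P=W[M]*1000;print(len(P),np.median(P[:,2]));print(cv2.minAreaRect(P[:,:2].astype(np.float32)))
# ortho of rim plane z=.058, 0.25mm/pix
E
```

```text
bench z -0.00026604827346730903
1810 57.57109743218071
((478.24853515625, -307.985595703125), (64.27278137207031, 109.85746002197266), 67.39628601074219)
```

View pics/w1c.png

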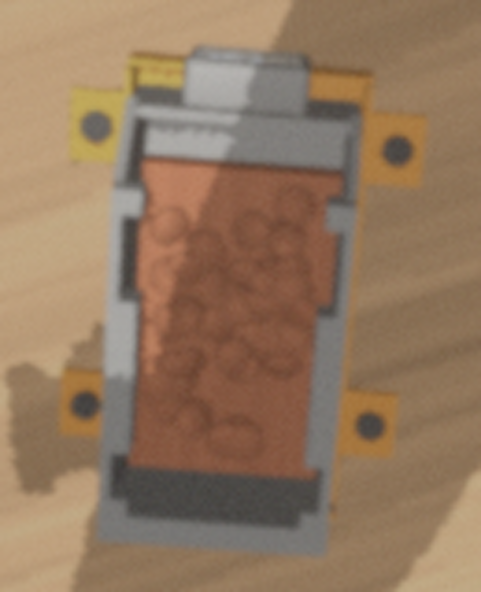

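```bash
cat >> h.py <<'E'
def ortho(im,c,cen,yaw,z,xr,yr,s=4):
    # out: cols = local x (xr), rows = local y from yr[1] down to yr[0]
    a=np.radians(yaw); xs=np.arange(xr[0],xr[1],1/s); ys=np.arange(yr[1],yr[0],-1/s)
    X,Y=np.meshgrid(xs,ys); P=np.stack([cen[0]+X*np.cos(a)-Y*np.sin(a),cen[1]+X*np.sin(a)+Y*np.cos(a),np.full_like(X,z)],-1)/1000
    Q=P@np.array(c['R']).T+c['t']
    u=c['fx']*Q[...,0]/Q[...,2]+c['cx'];v=c['fy']*Q[...,1]/Q[...,2]+c['cy']
    return cv2.remap(im,u.astype(np.float32),v.astype(np.float32),cv2.INTER_CUBIC)
def grid(o,xr,yr,s=4,st=10):
    o=o.copy()
    for x in range(int(np.ceil(xr[0]/st))*st,int(xr[1]),st):
        cv2.line(o,(int((x-xr[0])*s),0),(int((x-xr[0])*s),6),(255,0,0),1);cv2.putText(o,str(x),(int((x-xr[0])*s)-8,18),0,.35,(255,0,0),1)
    for y in range(int(np.ceil(yr[0]/st))*st,int(yr[1]),st):
        cv2.line(o,(0,int((yr[1]-y)*s)),(6,int((yr[1]-y)*s)),(255,0,0),1);cv2.putText(o,str(y),(8,int((yr[1]-y)*s)+4),0,.35,(255,0,0),1)
    return o
E
python3 - <<'E'
from h import *
im,d,c=load('w1');W=cloud(d,c)
xr,yr=(-90,80),(-50,50)
o=ortho(im,c,(478,-308),-22.5,58,xr,yr)
cv2.imwrite('pics/w1o.png',grid(o,xr,yr)[:,:,::-1])
M=np.zeros(d.shape,bool);M[165:315,200:310]=1
P=W[M&(W[...,2]>.054)&(W[...,2]<.062)]*1000
a=np.radians(-22.5);L=(P[:,:2]-[478,-308])@np.array([[np.cos(a),-np.sin(a)],[np.sin(a),np.cos(a)]])
print(np.percentile(L,[.5,2,98,99.5],axis=0))
for s in(1,-1):
  k=[]
  for x in range(-40,50,5):
    q=L[(abs(L[:,0]-x)<2.5)&(L[:,1]*s>10)]
    if len(q)>4:k.append((x,(q[:,1]*s).max()*s))
  k=np.array(k);print(s,np.polyfit(k[:,0],k[:,1],1),k[:,1].round(1))
E
```

```text
[[-50.62877796 -31.73145521]
 [-47.5697267  -31.45863419]
 [ 53.6028515   31.87356591]
 [ 54.44223231  32.10643906]]
1 [-2.59305076e-03  3.19561614e+01] [32.3 31.8 32.2 31.7 32.1 32.1 32.  32.1 31.7 32.1 31.6 32.  32.2 31.9
 32.2 31.7 32.1 31.5]
-1 [-3.16294185e-03 -3.15191240e+01] [-31.6 -31.4 -31.2 -31.1 -31.7 -31.8 -31.5 -31.3 -31.1 -31.9 -31.9 -31.6
 -31.4 -31.2 -32.  -31.9 -31.6 -31.5]
```

View pics/w1o.png

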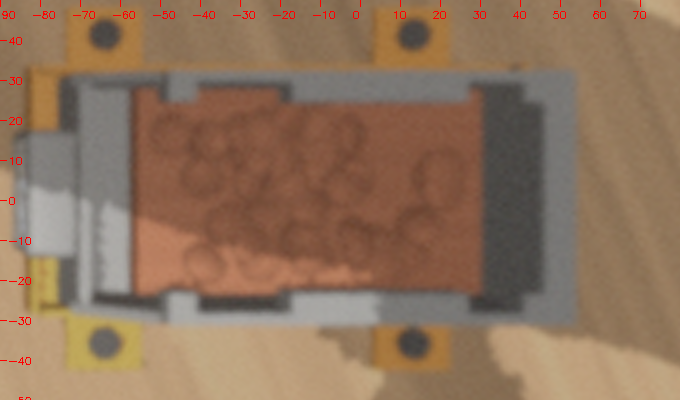

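```bash
python3 - <<'E'
from h import *
rows([.47,.09,.24],97,8)
E
```

```text
1 44 1 7 -0.0 -3.1 0.1; 1 44 1 5 -0.0 -3.1 0.1; 1 44 1 2 -0.0 -3.1 0.1; 1 44 1 -0 -0.0 -3.1 0.1; 1 44 1 -2 -0.0 -3.1 0.1; 1 44 0 -5 -0.0 -3.1 0.1; 1 44 0 -7 -0.0 -3.1 0.1; 1 43 0 -10 -0.0 -3.1 0.1
```

Emit:
drive_tool:
  plan: "1 44 1 7 0 -3.1 0.3; 1 44 1 5 0 -3.1 0.3; 1 44 1 2 0 -3.1 0; 1 44 1 0 0 -3.1 0; 1 44 1 -2 0 -3.1 0; 1 44 0 -5 0 -3.1 0; 1 44 0 -7 0 -3.1 0; 1 43 0 -10 0 -3.1 0"

```text
clock: 3.2
tcp_pos: [0.4766, 0.0877, 0.2423]
orientation: [0.472, -0.477, -0.523, 0.525]
wrist_force: [0.6, -0.1, -1.0]
finger_gap: 0.0853
```

```bash
python3 - <<'E'
from h import *
im,d,c=snap('wrist','w2')
go([.47,.09,.24],97)
E
```

```text
now [477.2  91.8 242.3] ydir [ 0.004 -0.004 -1.   ] xyaw 96.0 F [0.9 3.4 0.1] gap 85.8 t 3.25 q [ 0.03  0.13 -0.14  1.29 -0.   -0.08]
tool shift mm [-1.1  2.3  7.4] turn deg [ 0.2 -1.  -0.2]
```

View pics/w2.png

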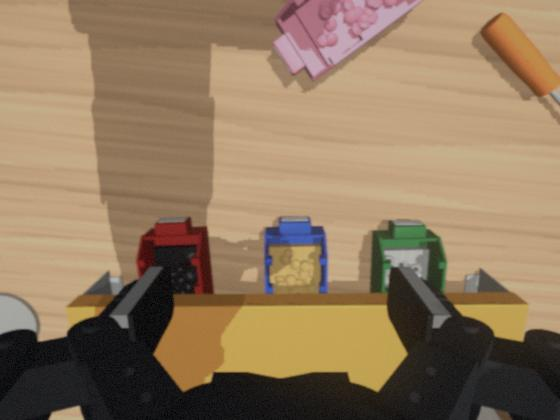

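```bash
python3 - <<'E'
from h import *
im,d,c=snap('wrist','w2')
go(None)
W=cloud(d,c)
hsv=cv2.cvtColor(im,cv2.COLOR_RGB2HSV)
m=(abs(hsv[...,0].astype(int)-115)<14)&(hsv[...,1]>100);m[:,:240]=0;m[:,350:]=0
P=W[m]*1000
q=P[(P[:,2]>32)&(P[:,2]<42)]
for y0 in range(70,150,4):
  k=q[abs(q[:,1]-y0)<2]
  if len(k)>2: print(y0,len(k),np.percentile(k[:,0],[3,97]).round(1))
q=P[(P[:,2]>52)&(P[:,2]<61)]
for x0 in range(530,600,5):
  k=q[abs(q[:,0]-x0)<2.5]
  if len(k)>2: print(x0,len(k),np.percentile(k[:,1],[1,99]).round(1))
S=W[(abs(W[...,2]-.086)<.004)]*1000
e=np.array([(y,np.percentile(S[abs(S[:,1]-y)<4][:,0],2)) for y in range(-60,260,10) if (abs(S[:,1]-y)<4).sum()>5])
pf=np.polyfit(e[:,0],e[:,1],1);print('lip',pf,np.degrees(np.arctan(-pf[0])))
xr,yr=(-90,10),(-50,50)
o=ortho(im,c,(594,117),6.2,36,xr,yr,6);cv2.imwrite('pics/w2o.png',grid(o,xr,yr,6)[:,:,::-1])
E
```

```text
now [476.8  89.6 242.2] ydir [ 0.003 -0.006 -1.   ] xyaw 96.0 F [ 1.2 -0.5  0.3] gap 85.5 t 3.3 q [ 0.02  0.13 -0.15  1.29 -0.01 -0.08]
78 34 [535.6 548.2]
82 28 [535.6 582.7]
86 20 [534.8 587.3]
90 39 [520.8 537.4]
94 61 [520.7 536.7]
98 61 [520.  536.2]
102 63 [519.9 535.7]
106 61 [519.6 535.5]
110 61 [518.9 534.6]
114 63 [518.4 534.6]
118 62 [518.  534.2]
122 45 [517.9 534.1]
126 17 [530.1 533.2]
130 17 [529.7 533. ]
134 17 [529.2 532.8]
138 21 [528.2 534.3]
545 20 [135.3 140.2]
550 39 [ 78.8 140.6]
555 52 [ 79.3 141.1]
560 34 [ 79.6 142. ]
565 17 [ 80.2 142.5]
570 20 [ 81.5 143.3]
575 24 [ 81.2 144. ]
580 48 [ 81.4 144.8]
585 39 [ 82.9 143.9]
590 22 [83.3 89.6]
lip [-6.83101453e-02  5.99381256e+02] 3.9078122602513763
```

View pics/w2o.png

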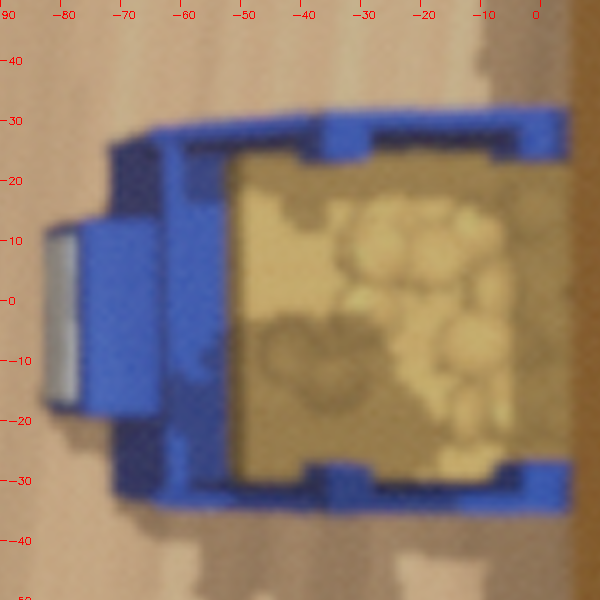

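```bash
python3 - <<'E'
from h import *
go([.517,.1055,.08],96.5)
E
```

```text
now [476.8  89.6 242.2] ydir [ 0.003 -0.006 -1.   ] xyaw 96.0 F [ 1.2 -0.5  0.3] gap 85.5 t 3.3 q [ 0.02  0.13 -0.15  1.29 -0.01 -0.08]
tool shift mm [ 12.7 162.2 -41.2] turn deg [ 0.2 -0.5 -0.4]
```

Emit:
drive_tool:
  plan: "1 3 40 -10 0 -0.5 -0.4; 1 3 40 -10 0 0 0; 1 3 40 -10 0 0 0; 1 3 40 -11 0 0 0; 1 0 0 0 0 0 0"

```text
clock: 3.92
tcp_pos: [0.522, 0.0998, 0.0824]
orientation: [-0.472, 0.478, 0.526, -0.522]
wrist_force: [-0.5, 0.4, 0.1]
finger_gap: 0.0853
```

```bash
python3 - <<'E'
from h import *
im,d,c=snap('wrist','w3')
go([.517,.1055,.028],96.5)
E
```

```text
now [523.1  99.8  84.3] ydir [ 0.013 -0.002 -1.   ] xyaw 95.6 F [ 0.9 -0.  -0.1] gap 85.7 t 3.98 q [ 0.04  0.31 -0.32  0.93 -0.   -0.06]
tool shift mm [ 6.5 56.2  6.2] turn deg [ 0.7 -0.9 -0.2]
```

View pics/w3.png

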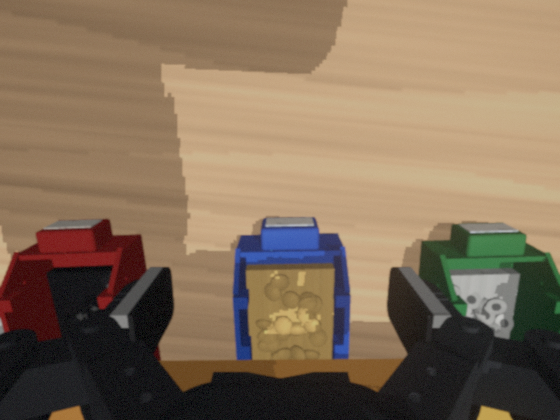

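```bash
python3 - <<'E'
from h import *
im,d,c=load('w3');W=cloud(d,c)
hsv=cv2.cvtColor(im,cv2.COLOR_RGB2HSV)
m=(abs(hsv[...,0].astype(int)-115)<14)&(hsv[...,1]>100);m[:,:230]=0;m[:,352:]=0
P=W[m]*1000
a=np.radians(6.5);L=P.copy();L[:,:2]=(P[:,:2]-[590.9,114.1])@np.array([[np.cos(a),-np.sin(a)],[np.sin(a),np.cos(a)]])
q=L[(L[:,2]>32)&(L[:,2]<40)&(L[:,0]<-64)]
print('pull',np.percentile(q,[2,50,98],axis=0).round(1))
r=L[(L[:,2]>52)&(L[:,2]<60)]
for x0 in range(-45,0,5):
  k=r[abs(r[:,0]-x0)<2.5]
  if len(k)>2: print(x0,np.percentile(k[:,1],[1,99]).round(1))
r=L[(L[:,2]>30)&(L[:,2]<40)&(L[:,0]<-50)&(abs(L[:,1])>20)]
for y0 in range(-32,33,4):
  k=r[abs(r[:,1]-y0)<2]
  if len(k)>2: print(y0,np.percentile(k[:,0],[2,98]).round(1))
E
```

```text
pull [[-72.7 -16.1  33.1]
 [-68.8  -0.2  35.5]
 [-64.1  15.8  36.7]]
-45 [-30.9  31.3]
-40 [-30.9  31.1]
-35 [-31.   31.3]
-30 [-31.1  31.4]
-25 [-31.   31.7]
-20 [-31.2  31.9]
-15 [-30.8  31.9]
-10 [-31.   32.1]
-5 [-30.8  31.8]
-32 [-60.  -54.9]
-28 [-59.6 -50.6]
-24 [-58.8 -56. ]
-20 [-59.1 -55.6]
20 [-59.3 -55.7]
24 [-59.  -55.7]
28 [-60.3 -55.4]
32 [-60.5 -55.3]
```

Emit:
drive_tool:
  plan: "1 6.5 0 6 0.7 -0.9 0; 1 0 40 0 0 0 0; 1 0 15 0 0 0 0; 1 0 0 0 0 0 0"

```text
clock: 4.47
tcp_pos: [0.5205, 0.105, 0.0363]
orientation: [-0.468, 0.475, 0.529, -0.526]
wrist_force: [-0.2, -0.7, 0.6]
finger_gap: 0.0854
```

```bash
python3 - <<'E'
from h import *
go([.517,.1055,.028],96.5)
E
```

```text
now [520.5 105.   36.3] ydir [ 0.011 -0.003 -1.   ] xyaw 96.4 F [-0.2 -0.7  0.6] gap 85.4 t 4.47 q [ 0.05  0.36 -0.39  0.82 -0.   -0.06]
tool shift mm [1.  8.3 3.5] turn deg [ 0.6 -0.1 -0.2]
```

Emit:
drive_tool:
  plan: "1 1 10 4.5 0.6 0 0; 1 0 1 1 0 0 0; 1 0 0 0 0 0 0"

```text
clock: 4.85
tcp_pos: [0.5166, 0.1056, 0.0276]
orientation: [0.469, -0.473, -0.527, 0.528]
wrist_force: [-0.6, -0.1, 0.1]
finger_gap: 0.0854
```

```bash
python3 - <<'E'
from h import *
go([.517,.1055,.028],96.5)
E
```

```text
now [516.6 105.6  27.6] ydir [ 0.004 -0.004 -1.   ] xyaw 96.5 F [-0.6 -0.1  0.1] gap 85.4 t 4.85 q [ 0.05  0.37 -0.4   0.8  -0.   -0.06]
tool shift mm [-0.1 -0.4 -0.4] turn deg [ 0.2 -0.  -0.2]
```

Emit:
drive_tool:
  plan: "-1 0 0 0 0 0 0; -1 0 0 0 0 0 0; -1 0 0 0 0 0 0; -1 0 0 0 0 0 0; -1 0 0 0 0 0 0; -1 0 0 0 0 0 0"
  grip_force: 40

```text
clock: 5.6
tcp_pos: [0.5178, 0.1059, 0.0291]
orientation: [-0.469, 0.473, 0.528, -0.527]
wrist_force: [-0.8, 1.0, 2.9]
finger_gap: 0.0001
```

```bash
python3 - <<'E'
from h import *
im,d,c=snap('wrist','w4')
snap('scene','s4')
go([.517,.1055,.028],96.5)
E
```

```text
now [517.8 105.9  29.1] ydir [ 0.006 -0.003 -1.   ] xyaw 96.5 F [-0.4  0.3  2.8] gap 0.6 t 5.7 q [ 0.05  0.36 -0.4   0.8  -0.   -0.06]
tool shift mm [-0.3  1.1  0.8] turn deg [ 0.3 -0.  -0.2]
```

View pics/w4.png

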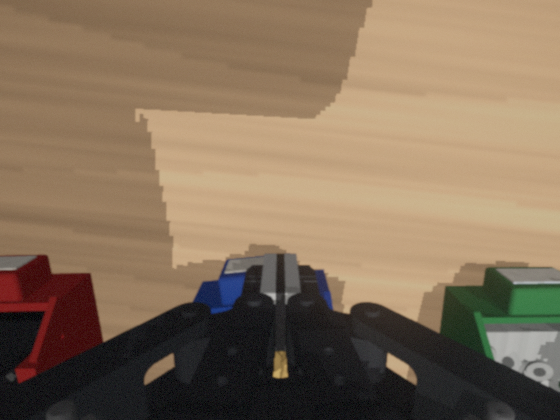

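```bash
cat > /tmp/x.py <<'E'
from h import *
im,d,c=snap('top','t4')
b=cv2.resize(im[150:220,150:300],None,fx=5,fy=5,interpolation=cv2.INTER_CUBIC)
cv2.imwrite('pics/t4c.png',b[:,:,::-1])
E
python3 /tmp/x.py; python3 -c "
from h import *
im,d,c=load('s4')
b=cv2.resize(im[180:260,270:400],None,fx=6,fy=6,interpolation=cv2.INTER_CUBIC)
cv2.imwrite('pics/s4c.png',b[:,:,::-1])
im,d,c=load('w4');W=cloud(d,c)
b=cv2.resize(im[230:330,170:360],None,fx=4,fy=4,interpolation=cv2.INTER_CUBIC)
cv2.imwrite('pics/w4c.png',b[:,:,::-1])
for v,u in((262,250),(270,235),(290,235),(285,320),(300,205),(260,280),(275,280),(310,320)): print(v,u,(W[v,u]*1000).round(1))
"
```

```text
262 250 [519.7  93.3  21.8]
270 235 [520.8  87.3  29.5]
290 235 [528.5  88.4  33.5]
285 320 [527.5 127.4  22.1]
300 205 [539.1  74.3  26.5]
260 280 [506.5 106.   45.7]
275 280 [506.5 106.   59.1]
310 320 [503.8 117.4  84.5]
```

View pics/t4c.png

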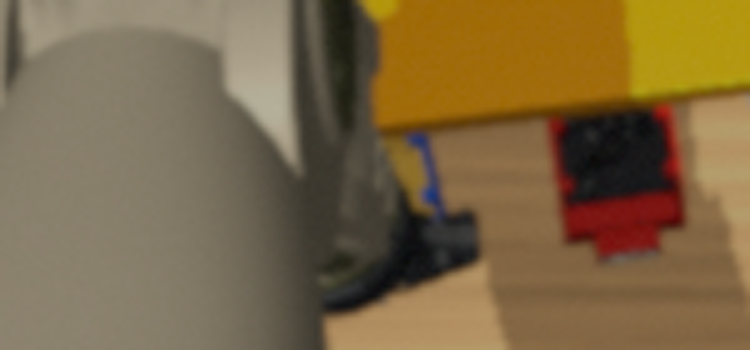

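View pics/s4c.png

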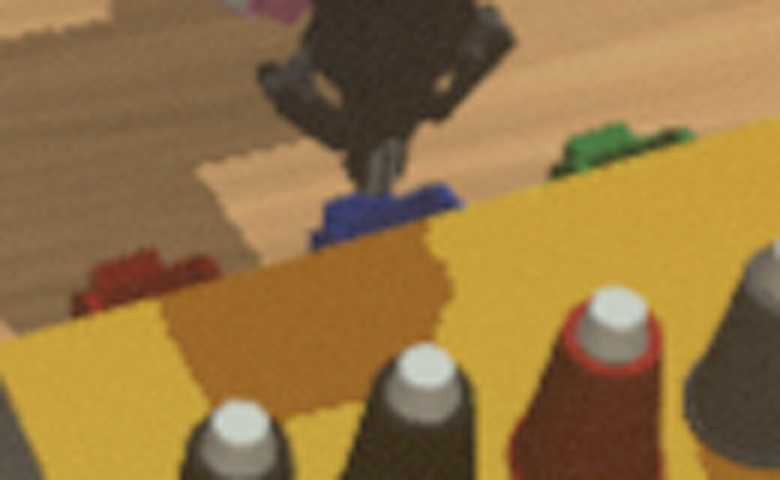

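View pics/w4c.png

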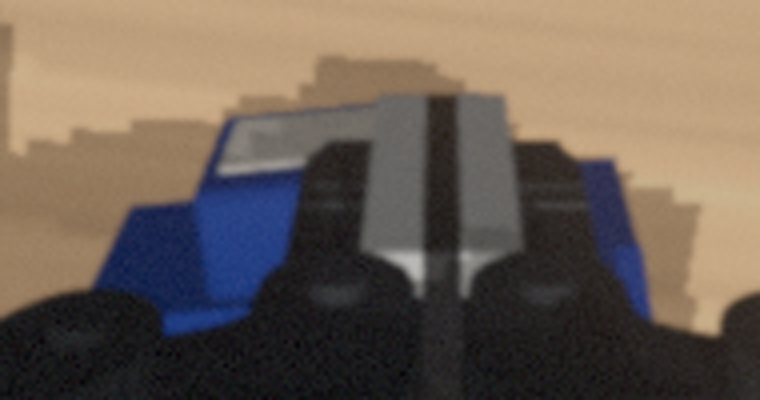

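```bash
python3 -c "
from h import *
im,d,c=load('w4');W=cloud(d,c)
R,t=c['R'],c['t']
for z in (5,15,25,36,45): 
  q=R@np.array([.5065,.106,z/1000])+t; print(z,c['fx']*q[0]/q[2]+c['cx'],c['fy']*q[1]/q[2]+c['cy'])
for v in range(246,300,4): print(v,(W[v,272]*1000).round(0),(W[v,288]*1000).round(0),(W[v,240]*1000).round(0))
print(env.finger_overhang)
"
```

```text
5 280.4290715402727 226.9259102317497
15 280.36792898894544 233.62737472831634
25 280.29951994257 241.125275708528
36 280.21422302804746 250.4741535674154
45 280.13502198434225 259.15489997004653
246 [519. 103.   2.] [519. 111.  -1.] [521.  86.  -1.]
250 [521. 103.   0.] [521. 112.  -1.] [523.  86.   0.]
254 [507. 103.  39.] [506. 109.  39.] [526.  87.  -0.]
258 [507. 103.  43.] [506. 109.  43.] [522.  88.  13.]
262 [507. 103.  48.] [506. 109.  48.] [521.  88.  20.]
266 [507. 103.  52.] [506. 109.  51.] [521.  89.  24.]
270 [507. 103.  55.] [506. 109.  54.] [520.  90.  30.]
274 [506. 103.  59.] [506. 109.  58.] [521.  90.  33.]
278 [507. 103.  61.] [506. 109.  61.] [522.  90.  34.]
282 [507. 103.  63.] [506. 109.  65.] [524.  90.  34.]
286 [507. 103.  67.] [506. 109.  67.] [nan nan nan]
290 [507. 103.  69.] [506. 109.  71.] [nan nan nan]
294 [507. 104.  72.] [506. 109.  72.] [512.  93.  66.]
298 [508. 104.  73.] [505. 108.  77.] [507.  94.  77.]
0.022
```

```bash
python3 -c "
from h import *
for f,tz in(('wrist0',224.8),('w1',241.8),('w3',84.3)):
  im,d,c=load(f);W=cloud(d,c)
  for v in (270,274,280,290,310): print(f,v,[ (W[v,u]*1000-[0,0,tz]).round(0).tolist() for u in(150,160,168,395,405)], d[v,160])
"
```

```text
wrist0 270 [[171.0, -497.0, 26.0], [171.0, -501.0, 25.0], [170.0, -503.0, 22.0], [198.0, -583.0, 26.0], [199.0, -587.0, 25.0]] 0.13352849
wrist0 274 [[170.0, -498.0, 29.0], [172.0, -502.0, 30.0], [168.0, -503.0, 22.0], [197.0, -584.0, 26.0], [198.0, -586.0, 28.0]] 0.12938759
wrist0 280 [[171.0, -500.0, 34.0], [171.0, -503.0, 31.0], [167.0, -504.0, 23.0], [195.0, -584.0, 27.0], [198.0, -584.0, 34.0]] 0.1284543
wrist0 290 [[172.0, -502.0, 41.0], [167.0, -504.0, 31.0], [162.0, -505.0, 23.0], [191.0, -586.0, 27.0], [196.0, -584.0, 37.0]] 0.12918727
wrist0 310 [[166.0, -504.0, 43.0], [161.0, -506.0, 35.0], [156.0, -507.0, 26.0], [184.0, -588.0, 29.0], [190.0, -586.0, 40.0]] 0.12773253
w1 270 [[392.0, -301.0, 25.0], [393.0, -297.0, 26.0], [395.0, -296.0, 22.0], [420.0, -214.0, 25.0], [421.0, -211.0, 25.0]] 0.13279961
w1 274 [[392.0, -300.0, 29.0], [393.0, -296.0, 30.0], [397.0, -297.0, 21.0], [421.0, -215.0, 26.0], [420.0, -212.0, 29.0]] 0.12857367
w1 280 [[393.0, -298.0, 34.0], [395.0, -297.0, 30.0], [399.0, -298.0, 21.0], [423.0, -216.0, 27.0], [419.0, -214.0, 35.0]] 0.12913471
w1 290 [[
[... 188 characters left out ...]
301.0, 25.0], [433.0, -219.0, 30.0], [427.0, -217.0, 40.0]] 0.12856583
w3 270 [[515.0, 52.0, 24.0], [514.0, 56.0, 26.0], [517.0, 57.0, 19.0], [506.0, 142.0, 24.0], [506.0, 146.0, 24.0]] 0.13103002
w3 274 [[515.0, 53.0, 28.0], [515.0, 57.0, 28.0], [518.0, 58.0, 20.0], [508.0, 143.0, 23.0], [506.0, 145.0, 27.0]] 0.12952411
w3 280 [[515.0, 55.0, 32.0], [516.0, 58.0, 30.0], [520.0, 58.0, 21.0], [510.0, 142.0, 25.0], [506.0, 143.0, 32.0]] 0.12789845
w3 290 [[515.0, 57.0, 39.0], [520.0, 58.0, 30.0], [524.0, 58.0, 22.0], [513.0, 143.0, 26.0], [508.0, 143.0, 35.0]] 0.12893443
w3 310 [[521.0, 58.0, 41.0], [526.0, 59.0, 32.0], [531.0, 59.0, 24.0], [520.0, 143.0, 28.0], [515.0, 143.0, 37.0]] 0.12845431
```

The wrist depth shows the shut fingertips at z≈37, resting on top of the pull, while the reported TCP is at z=29. So the real tips stand about 8 mm above the reported TCP when shut and 21 mm above it when open, not the 22 mm ahead stated. The bin hasn't moved. I'll open, go lower with that offset corrected, and regrip.

Emit:
drive_tool:
  plan: "-1 0 -6 0 0 0 0; 1 0 0 0 0 0 0; 1 0 0 0 0 0 0; 1 0 0 0 0 0 0; 1 0 0 0 0 0 0; 1 0 0 0 0 0 0"

```text
clock: 6.5
tcp_pos: [0.5168, 0.1054, 0.0344]
orientation: [0.469, -0.473, -0.527, 0.527]
wrist_force: [0.9, 0.4, -0.1]
finger_gap: 0.0853
```

```bash
python3 - <<'E'
from h import *
im,d,c=snap('wrist','w5')
go([.517,.1055,.0],96.5)
W=cloud(d,c)
hsv=cv2.cvtColor(im,cv2.COLOR_RGB2HSV)
m=(abs(hsv[...,0].astype(int)-115)<14)&(hsv[...,1]>100);m[:,:190]=0;m[:,370:]=0
P=W[m]*1000
a=np.radians(6.6);L=P.copy();L[:,:2]=(P[:,:2]-[591.5,114.3])@np.array([[np.cos(a),-np.sin(a)],[np.sin(a),np.cos(a)]])
q=L[(L[:,2]>32)&(L[:,2]<40)&(L[:,0]<-64)]
print('pull',np.percentile(q,[2,50,98],axis=0).round(1))
E
```

```text
now [516.7 105.4  34.3] ydir [ 0.004 -0.004 -1.   ] xyaw 96.4 F [0.2 0.1 0.9] gap 85.3 t 6.55 q [ 0.05  0.36 -0.39  0.82 -0.   -0.06]
tool shift mm [ 0.2 34.3 -0.1] turn deg [ 0.2 -0.1 -0.3]
pull [[-73.8 -24.7  32.6]
 [-69.1  -7.5  35.5]
 [-64.2   6.9  36.8]]
```

View pics/w5.png

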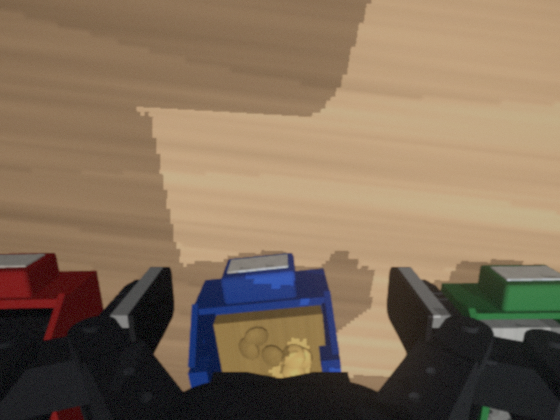

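```bash
python3 - <<'E'
from h import *
im,d,c=load('w5');W=cloud(d,c)
hsv=cv2.cvtColor(im,cv2.COLOR_RGB2HSV)
m=(abs(hsv[...,0].astype(int)-115)<14)&(hsv[...,1]>100);m[:,:190]=0;m[:,370:]=0
P=W[m]*1000
q=P[(P[:,2]>33)&(P[:,2]<39)]
fr=[];bk=[]
for y0 in range(64,140,4):
  k=q[abs(q[:,1]-y0)<2]
  if len(k)>2: fr.append((y0,*np.percentile(k[:,0],[3,97]).round(1)));
print(fr)
q=P[(P[:,2]>52)&(P[:,2]<60)]
for x0 in range(540,590,4):
  k=q[abs(q[:,0]-x0)<2]
  if len(k)>2: print(x0,len(k),np.percentile(k[:,1],[1,99]).round(1))
# pull rect
q=P[(P[:,2]>33)&(P[:,2]<39)]; print(len(q))
E
```

```text
[(68, np.float64(539.3), np.float64(543.7)), (72, np.float64(539.5), np.float64(552.5)), (76, np.float64(539.3), np.float64(564.2)), (80, np.float64(524.3), np.float64(541.9)), (84, np.float64(523.5), np.float64(540.3)), (88, np.float64(522.6), np.float64(539.5)), (92, np.float64(521.7), np.float64(538.2)), (96, np.float64(520.8), np.float64(537.4)), (100, np.float64(519.8), np.float64(536.4)), (104, np.float64(518.9), np.float64(535.6)), (108, np.float64(517.9), np.float64(534.6)), (112, np.float64(517.5), np.float64(533.9)), (116, np.float64(523.7), np.float64(533.4)), (120, np.float64(528.7), np.float64(532.8)), (124, np.float64(528.1), np.float64(531.7)), (128, np.float64(525.6), np.float64(533.7)), (132, np.float64(526.1), np.float64(552.0))]
540 22 [130.6 133.6]
544 133 [127.8 134.3]
548 156 [127.7 135.2]
552 40 [ 95.5 135.3]
556 110 [72.7 80.4]
560 204 [73.3 81.2]
564 76 [73.7 81.6]
3512
```

```bash
python3 - <<'E'
from h import *
go([.5205,.096,.034],103)
E
```

```text
now [516.7 105.4  34.3] ydir [ 0.004 -0.004 -1.   ] xyaw 96.4 F [0.2 0.1 0.9] gap 85.3 t 6.55 q [ 0.05  0.36 -0.39  0.82 -0.   -0.06]
tool shift mm [-9.8  0.4 -2.7] turn deg [ 0.2 -6.6 -0.3]
```

Emit:
drive_tool:
  plan: "1 -9.8 0 -2.7 0 -6.6 0; 1 0 0 0 0 0 0; 1 0 20 0 0 0 0; 1 0 0 0 0 0 0"

```text
clock: 7.05
tcp_pos: [0.5205, 0.0963, 0.0143]
orientation: [0.439, -0.443, -0.553, 0.553]
wrist_force: [0.3, 0.1, -0.3]
finger_gap: 0.0852
```

```bash
python3 - <<'E'
from h import *
im,d,c=snap('wrist','w6')
go([.5205,.096,.0],103)
E
```

```text
now [521.5  96.4  15.2] ydir [ 0.006 -0.004 -1.   ] xyaw 103.0 F [-0.9 -0.3 -0.6] gap 85.8 t 7.1 q [ 0.03  0.38 -0.41  0.77 -0.   -0.19]
tool shift mm [-0.  15.2  1.2] turn deg [ 0.3 -0.  -0.3]
```

View pics/w6.png

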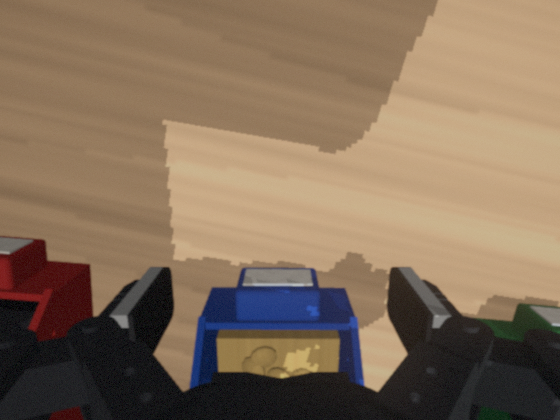

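Emit:
drive_tool:
  plan: "1 0 15 1 0 0 0; 1 0 1 1 0 0 0; -1 0 0 0 0 0 0; -1 0 0 0 0 0 0; -1 0 0 0 0 0 0; -1 0 0 0 0 0 0; -1 0 0 0 0 0 0"
  grip_force: 50

```text
clock: 7.98
tcp_pos: [0.5206, 0.0962, -0.0]
orientation: [-0.438, 0.444, 0.554, -0.552]
wrist_force: [0.0, 0.6, -0.9]
finger_gap: 0.0331
```

Emit:
drive_tool:
  plan: "-1 0 0 10 0 0 0; -1 0 0 14 0 0 0; -1 0 0 14 0 0 0; -1 0 0 14 0 0 0; -1 0 0 14 0 0 0; -1 0 0 14 0 0 0; -1 0 0 14 0 0 0; -1 0 0 8 0 0 0"

```text
clock: 8.98
tcp_pos: [0.4155, 0.0721, -0.0002]
orientation: [-0.437, 0.445, 0.555, -0.551]
wrist_force: [1.8, -0.2, -0.4]
finger_gap: 0.0333
```

```bash
python3 - <<'E'
from h import *
go([.4285,.0752,.0],103)
im,d,c=snap('wrist','w7');snap('top','t7')
E
```

```text
now [ 4.155e+02  7.210e+01 -2.000e-01] ydir [ 0.012 -0.003 -1.   ] xyaw 102.9 F [ 1.8 -0.2 -0.4] gap 33.3 t 8.97 q [-0.02  0.23 -0.69  0.64 -0.   -0.24]
tool shift mm [  0.2  -0.1 -13.3] turn deg [ 0.6 -0.1 -0.3]
```

View pics/w7.png

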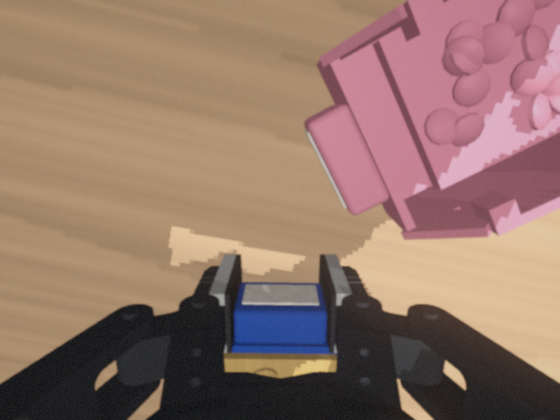

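View pics/t7.png

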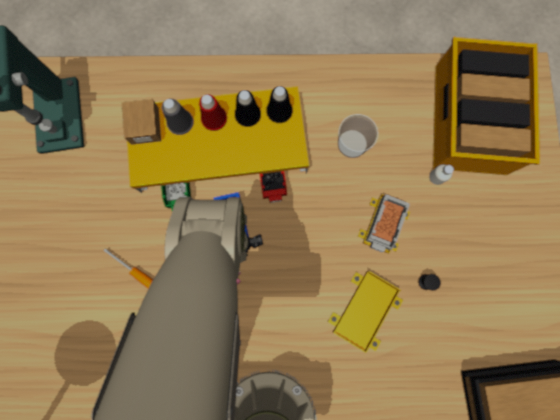

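```bash
python3 - <<'E'
from h import *
im,d,c=load('w7');W=cloud(d,c);p,r,s=pose()
hsv=cv2.cvtColor(im,cv2.COLOR_RGB2HSV)
m=((hsv[...,0]>160))&(hsv[...,1]>50)&(W[...,2]>.01);m[:,:300]=0
P=r.inv().apply(W[m]-p)*1000
print('pink x,z tool',P[P[:,2].argmin()].round(),P[P[:,0].argmin()].round(), [ (x,P[abs(P[:,0]-x)<3][:,2].min().round()) for x in range(10,70,6) if (abs(P[:,0]-x)<3).any()])
E
```

```text
pink x,z tool [ 40. -64. -12.] [  6. -85.  10.] [(10, np.float64(8.0)), (16, np.float64(1.0)), (22, np.float64(4.0)), (28, np.float64(11.0)), (34, np.float64(5.0)), (40, np.float64(-12.0)), (46, np.float64(-10.0)), (52, np.float64(-9.0)), (58, np.float64(10.0)), (64, np.float64(35.0))]
```

```bash
python3 - <<'E'
from h import *
im,d,c=load('w7');W=cloud(d,c);p,r,s=pose()
hsv=cv2.cvtColor(im,cv2.COLOR_RGB2HSV)
m=((hsv[...,0]>160))&(hsv[...,1]>50)&(W[...,2]>.01)&(W[...,2]<.062);m[:,:300]=0;m[250:]=0
P=r.inv().apply(W[m]-p)*1000
print([ (x,P[abs(P[:,0]-x)<3][:,2].min().round()) for x in range(4,110,8) if (abs(P[:,0]-x)<3).any()])
E
```

```text
[(12, np.float64(52.0)), (20, np.float64(37.0)), (28, np.float64(34.0)), (36, np.float64(35.0)), (44, np.float64(26.0)), (52, np.float64(29.0)), (60, np.float64(34.0)), (68, np.float64(38.0)), (76, np.float64(42.0)), (84, np.float64(49.0)), (92, np.float64(53.0)), (100, np.float64(58.0))]
```

Emit:
drive_tool:
  plan: "0.1 0 0 0 0 0 0; 0.1 0 0 0 0 0 0; 0.1 0 -50 0 0 0 0; 0.1 0 -50 0 0 0 0; 1 0 -20 0 0 0 0; 1 0 0 0 0 0 0; 1 0 0 0 0 0 0"

```text
clock: 9.95
tcp_pos: [0.4129, 0.0726, 0.1205]
orientation: [0.439, -0.443, -0.553, 0.553]
wrist_force: [0.0, -0.8, -0.3]
finger_gap: 0.0856
```

```bash
python3 - <<'E'
from h import *
go([.44,.08,.11],103)
im,d,c=snap('wrist','w8')
E
```

```text
now [412.9  72.6 120.5] ydir [ 0.005 -0.004 -1.   ] xyaw 102.9 F [ 0.  -0.8 -0.3] gap 85.6 t 9.95 q [-0.02  0.08 -0.52  0.97 -0.   -0.24]
tool shift mm [  1.3  10.6 -28. ] turn deg [ 0.2 -0.1 -0.3]
```

View pics/w8.png

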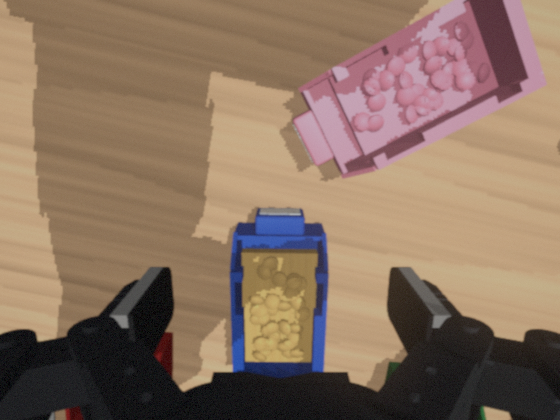

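```bash
cat >> h.py <<'E'
def fitblue(f,guess,yaw,ul=190,uh=370,vmax=420):
    im,d,c=load(f);W=cloud(d,c)
    hsv=cv2.cvtColor(im,cv2.COLOR_RGB2HSV)
    m=(abs(hsv[...,0].astype(int)-115)<14)&(hsv[...,1]>100);m[:,:ul]=0;m[:,uh:]=0;m[vmax:]=0
    P=W[m]*1000;cen=np.array(guess,float)
    for it in range(3):
        a=np.radians(yaw);M=np.array([[np.cos(a),-np.sin(a)],[np.sin(a),np.cos(a)]])
        L=P.copy();L[:,:2]=(P[:,:2]-cen)@M
        r=L[(L[:,2]>51)&(L[:,2]<61)];lo=[];hi=[]
        for x0 in range(-40,60,4):
            k=r[abs(r[:,0]-x0)<2]
            kl=k[(k[:,1]<-18)];kh=k[k[:,1]>18]
            if len(kl)>4: lo.append((x0,np.percentile(kl[:,1],2)))
            if len(kh)>4: hi.append((x0,np.percentile(kh[:,1],98)))
        lo=np.array(lo);hi=np.array(hi);pl=np.polyfit(lo[:,0],lo[:,1],1);ph=np.polyfit(hi[:,0],hi[:,1],1)
        q=L[(L[:,2]>33)&(L[:,2]<39)&(abs(L[:,1])<15)];fx=np.percentile(q[:,0],2)
        q=L[(L[:,2]>33)&(L[:,2]<39)&(abs(abs(L[:,1])-25)<5)];wx=np.percentile(q[:,0],3)
        print('side',pl,ph,'pullfront',fx,'wallfront',wx,'span x',lo[:,0].min(),lo[:,0].max())
        dyaw=np.degrees((pl[0]+ph[0])/2);dy=(pl[1]+ph[1])/2;dx=fx+74
        cen=cen+M@np.array([dx,dy]);yaw+=dyaw
    print('origin',cen.round(1),'yaw',round(yaw,2));return cen,yaw
E
python3 - <<'E'
from h import *
fitblue('w8',(487,88.7),12.9)
E
```

```text
side [-1.34595985e-02 -3.08797759e+01] [-7.17912009e-03  3.15328619e+01] pullfront -74.12330410444079 wallfront -61.17523950546291 span x -40.0 32.0
side [-3.32375489e-03 -3.11893757e+01] [2.40138670e-03 3.11820638e+01] pullfront -73.97473736440017 wallfront -60.64207211838468 span x -40.0 32.0
side [-2.90004221e-03 -3.11852372e+01] [2.89710756e-03 3.11854376e+01] pullfront -73.99916499475285 wallfront -60.78801249023831 span x -40.0 32.0
origin [486.8  89. ] yaw 12.28
```

```bash
python3 - <<'E'
from h import *
go([.4894,.0896,.0],102.3)
E
```

```text
now [412.8  72.5 120.4] ydir [ 0.004 -0.004 -1.   ] xyaw 102.9 F [-0.1  0.1  0. ] gap 85.3 t 10.0 q [-0.02  0.08 -0.52  0.97 -0.   -0.24]
tool shift mm [ 1.000e-01  1.206e+02 -7.800e+01] turn deg [ 0.2  0.6 -0.3]
```

Emit:
drive_tool:
  plan: "1 0 15 -39 0.2 0.6 -0.3; 1 0 15 -39 0 0 0; 1 0 5 0 0 0 0; 1 0 0 0 0 0 0"

```text
clock: 10.5
tcp_pos: [0.4867, 0.0897, 0.079]
orientation: [0.447, -0.441, -0.548, 0.553]
wrist_force: [0.3, 0.4, 0.9]
finger_gap: 0.0855
```

```bash
python3 - <<'E'
from h import *
im,d,c=snap('wrist','w9')
go([.4894,.0896,.0],102.3)
E
```

```text
now [487.   89.7  79.4] ydir [-0.009  0.    -1.   ] xyaw 102.3 F [ 0.2 -0.6  0.4] gap 85.4 t 10.55 q [ 0.02  0.26 -0.4   0.92  0.   -0.19]
tool shift mm [-0.8 79.3 -3.1] turn deg [-0.5 -0.   0.1]
```

View pics/w9.png

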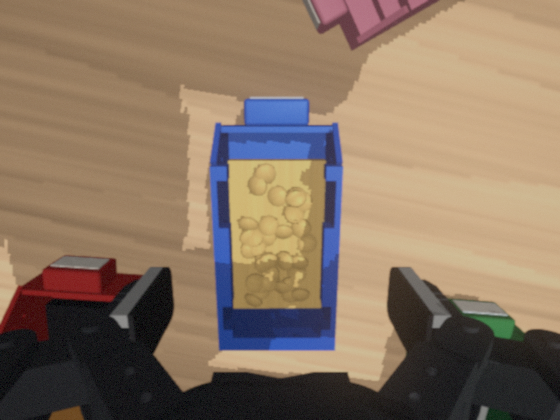

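```bash
python3 - <<'E'
from h import *
fitblue('w9',(486.5,89),12.3,205,350,352)
im,d,c=load('w9');W=cloud(d,c)*1000
for n,sl in(('red',(slice(256,300),slice(30,120))),('green',(slice(296,320),slice(440,520)))):
  P=W[sl].reshape(-1,3);P=P[(P[:,2]>8)&(P[:,2]<60)];print(n,np.nanpercentile(P,[1,50,99],axis=0).round())
xr,yr=(-80,80),(-45,45)
o=ortho(load('w9')[0],c,(486.5,89),12.3,56,xr,yr,4.8);cv2.imwrite('pics/w9o.png',grid(o,xr,yr,4.8)[:,:,::-1])
E
```

```text
side [ 4.57465910e-03 -3.14879766e+01] [-4.47164177e-03  3.12511203e+01] pullfront -73.39989835052268 wallfront -59.51929760860919 span x -40.0 56.0
side [ 4.49648417e-03 -3.13601234e+01] [-4.66822267e-03  3.13607041e+01] pullfront -73.99965108585315 wallfront -60.14184063107992 span x -40.0 56.0
side [ 4.58241531e-03 -3.13604435e+01] [-4.58751668e-03  3.13601311e+01] pullfront -74.00003130959452 wallfront -60.11926475676724 span x -40.0 56.0
origin [487.1  89. ] yaw 12.3
red [[531. -51.   9.]
 [540. -21.  34.]
 [570.   2.  37.]]
green [[508. 210.  13.]
 [511. 224.  27.]
 [513. 240.  36.]]
```

View pics/w9o.png

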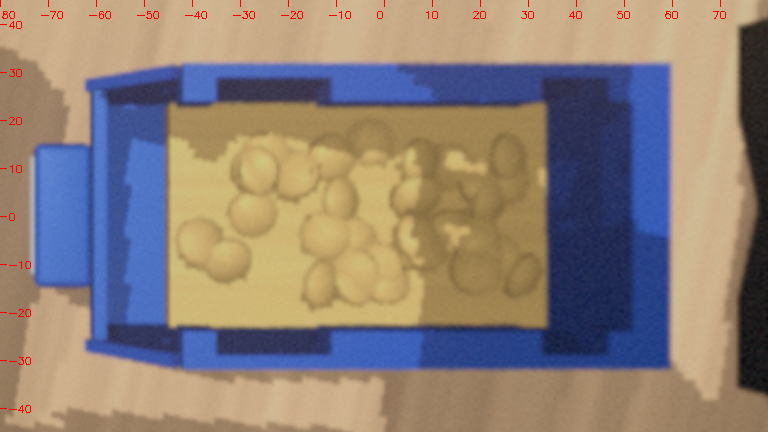

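Emit:
drive_tool:
  plan: "1 -0.8 20 -3 -0.5 0 0; 1 0 25 0 0 0 0; 1 0 25 0 0 0 0; 1 0 8 0 0 0 0; 1 0 0 0 0 0 0"

```text
clock: 11.18
tcp_pos: [0.4872, 0.0891, 0.0019]
orientation: [-0.444, 0.444, 0.551, -0.55]
wrist_force: [0.1, 0.2, -0.1]
finger_gap: 0.0852
```

```bash
python3 - <<'E'
from h import *
go([.4894,.0896,.0],102.3)
E
```

```text
now [487.2  89.1   1.9] ydir [ 0.001  0.002 -1.   ] xyaw 102.2 F [ 0.1  0.2 -0.1] gap 85.2 t 11.18 q [ 0.02  0.35 -0.51  0.72  0.   -0.2 ]
tool shift mm [-0.   1.9 -2.3] turn deg [ 0.1 -0.1  0.1]
```

Emit:
drive_tool:
  plan: "1 0 2 -2.3 0 0 0; -1 0 0 0 0 0 0; -1 0 0 0 0 0 0; -1 0 0 0 0 0 0; -1 0 0 0 0 0 0; -1 0 0 0 0 0 0"
  grip_force: 60

```text
clock: 11.92
tcp_pos: [0.491, 0.0897, 0.0021]
orientation: [-0.443, 0.445, 0.552, -0.549]
wrist_force: [0.1, -0.5, -0.7]
finger_gap: 0.0636
```

```bash
python3 - <<'E'
from h import *
go([.4894,.0896,.0],102.3)
E
```

```text
now [491.   89.7   2.1] ydir [ 0.005  0.002 -1.   ] xyaw 102.2 F [ 0.1 -0.5 -0.7] gap 63.6 t 11.93 q [ 0.02  0.35 -0.5   0.71  0.   -0.19]
tool shift mm [0.2 2.1 1.6] turn deg [ 0.3 -0.1  0.1]
```

Emit:
drive_tool:
  plan: "-1 0 -5 0 0 0 0; -1 0 -20 0 0 0 0; -1 0 -40 0 0 0 0; -1 0 -50 0 0 0 0; -1 0 -20 0 0 0 0; -1 0 0 0 0 0 0; -1 0 0 0 0 0 0"

```text
clock: 12.8
tcp_pos: [0.4879, 0.0894, 0.1397]
orientation: [-0.445, 0.443, 0.551, -0.55]
wrist_force: [0.2, -0.2, -3.3]
finger_gap: 0.063
```

```bash
python3 - <<'E'
from h import *
snap('wrist','w10');snap('scene','s10')
go([.4726,-.3055,.16],67.4)
fit=fitblue
im,d,c=load('w10');W=cloud(d,c)*1000
hsv=cv2.cvtColor(im,cv2.COLOR_RGB2HSV)
m=(abs(hsv[...,0].astype(int)-115)<14)&(hsv[...,1]>100)
print(np.nanpercentile(W[m],[2,98],axis=0).round())
E
```

```text
now [487.6  89.4 139.3] ydir [-0.002  0.002 -1.   ] xyaw 102.2 F [-0.2 -0.7 -2.7] gap 63.5 t 12.9 q [ 0.02  0.21 -0.31  1.05  0.   -0.2 ]
tool shift mm [-382.7  -21.6   98.3] turn deg [-0.1 34.8  0.1]
[[413.  49. 146.]
 [503. 118. 194.]]
```

View pics/w10.png

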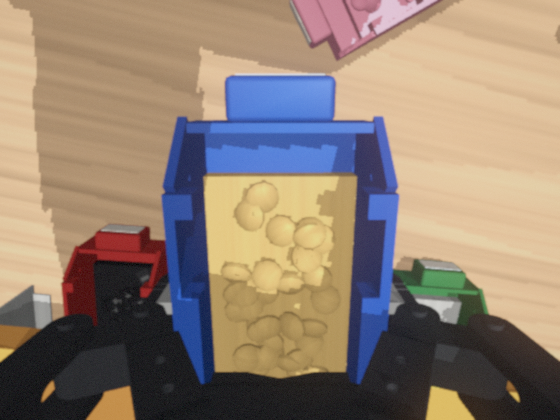

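View pics/s10.png

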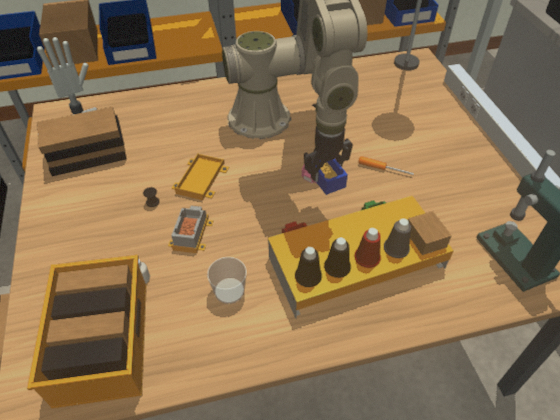

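```bash
cat >> h.py <<'E'
def inhand(f,p,r,wallz=None,verbose=1):
    """bin axes in tool: bin x=-tool z, bin y=tool x, up=-tool y. returns rim pts in (bx,by,up) rel TCP"""
    im,d,c=load(f);W=cloud(d,c)
    hsv=cv2.cvtColor(im,cv2.COLOR_RGB2HSV)
    m=(abs(hsv[...,0].astype(int)-115)<14)&(hsv[...,1]>100);m=cv2.erode(m.astype(np.uint8),np.ones((3,3)))>0
    T=r.inv().apply(W[m]-p)*1000
    B=np.stack([-T[:,2],T[:,0],-T[:,1]],-1)
    B=B[np.isfinite(B).all(1)]
    rim=B[(B[:,2]>45)&(B[:,2]<65)&(abs(B[:,1])>23)]
    A=np.c_[rim[:,:2],np.ones(len(rim))];k=np.ones(len(rim),bool)
    for _ in range(6):
        co=np.linalg.lstsq(A[k],rim[k,2],rcond=None)[0]; k=abs(rim[:,2]-A@co)<2
    print('rim plane',co.round(4),'n',k.sum(),'pitch deg',np.degrees(np.arctan(co[0])).round(2),'roll',np.degrees(np.arctan(co[1])).round(2))
    rr=rim[k]
    lo=[];hi=[]
    for x0 in range(-44,20,4):
        q=rr[abs(rr[:,0]-x0)<2]
        l=q[q[:,1]<0];h=q[q[:,1]>0]
        if len(l)>5:lo.append((x0,np.percentile(l[:,1],2)))
        if len(h)>5:hi.append((x0,np.percentile(h[:,1],98)))
    lo=np.array(lo);hi=np.array(hi);pl=np.polyfit(lo[:,0],lo[:,1],1);ph=np.polyfit(hi[:,0],hi[:,1],1)
    print('sides',pl.round(3),ph.round(3),'yaw',np.degrees((pl[0]+ph[0])/2).round(2),'yc',((pl[1]+ph[1])/2).round(2))
    q=B[(B[:,2]>30)&(B[:,2]<40)&(abs(B[:,1])<15)&(B[:,0]<-50)];print('pull front',np.percentile(q[:,0],[1,2]).round(1),'rim front',np.percentile(rr[:,0],[.5,1,2]).round(1))
E
python3 - <<'E'
from h import *
p,r,s=pose();inhand('w10',p,r)
im,d,c=load('w10')
# ortho in tool aligned frame at rim height
xr,yr=(-90,30),(-45,45)
o=ortho(im,c,p[:2]*1000,12.2,p[2]*1000+54,xr,yr,6);cv2.imwrite('pics/w10o.png',grid(o,xr,yr,6)[:,:,::-1])
E
```

```text
rim plane [-2.00000e-03 -1.60000e-03  5.39316e+01] n 6506 pitch deg -0.11 roll -0.09
sides [  0.094 -27.78 ] [-0.09  30.071] yaw 0.1 yc 1.15
pull front [-77.2 -77. ] rim front [-48.2 -47.6 -45.9]
```

View pics/w10o.png

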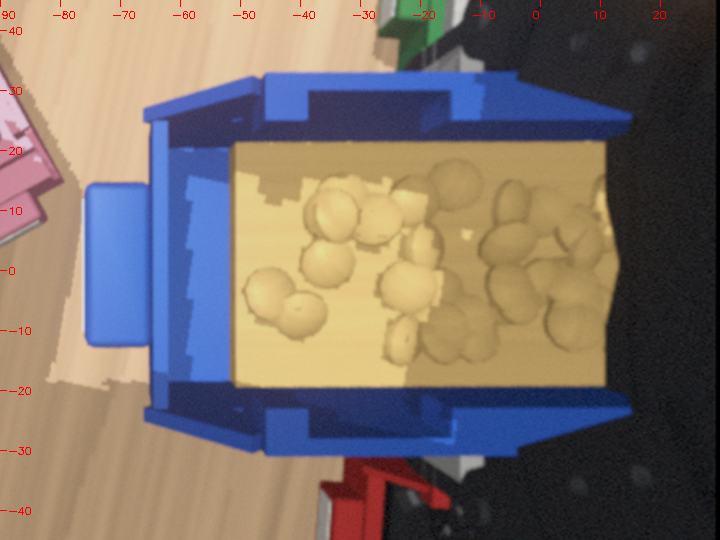

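```bash
python3 - <<'E'
from h import *
rows([.4757,-.3079,.130],67.3,10,-1)
E
```

```text
-1 -39 1 10 -0.0 3.5 0.0; -1 -39 1 7 -0.0 3.5 0.0; -1 -39 1 5 -0.0 3.5 0.0; -1 -40 1 2 -0.0 3.5 0.0; -1 -40 1 -0 -0.0 3.5 0.0; -1 -40 1 -2 -0.0 3.5 0.0; -1 -39 1 -5 -0.0 3.5 0.0; -1 -39 1 -7 -0.0 3.5 0.0; -1 -39 1 -10 -0.0 3.5 0.0; -1 -38 1 -12 -0.0 3.5 0.0
```

Emit:
drive_tool:
  plan: "-1 -15 0 4 0 1 0; -1 -30 0 8 0 2.5 0; -1 -39 0 8 0 3.5 0; -1 -40 0 5 0 3.5 0; -1 -40 0 2 0 3.5 0; -1 -40 0 0 0 3.5 0; -1 -40 0 -2 0 3.5 0; -1 -40 0 -5 0 3.5 0"

```text
clock: 13.9
tcp_pos: [0.4681, -0.2081, 0.1312]
orientation: [0.558, -0.55, -0.436, 0.443]
wrist_force: [1.4, -0.4, -2.2]
finger_gap: 0.0634
```

```bash
python3 - <<'E'
from h import *
go([.4757,-.3079,.130],67.3)
rows([.4757,-.3079,.130],67.3,5,-1)
E
```

```text
now [ 468.1 -208.1  131.2] ydir [-0.015  0.004 -1.   ] xyaw 76.9 F [ 1.4 -0.4 -2.2] gap 63.4 t 13.9 q [-0.57  0.25 -0.27  1.06 -0.   -0.34]
tool shift mm [-95.4   0.7 -30.1] turn deg [-0.9  9.6 -0. ]
-1 -19 0 -6 -0.2 1.9 -0.0; -1 -19 0 -7 -0.2 1.9 -0.0; -1 -19 0 -7 -0.2 1.9 -0.0; -1 -18 0 -8 -0.2 1.9 -0.0; -1 -18 0 -8 -0.2 1.9 -0.0
```

Emit:
drive_tool:
  plan: "-1 -25 0 -6 -0.3 3 0; -1 -25 0 -7 -0.3 3 0; -1 -20 0 -8 -0.3 2 0; -1 -12 0 -6 0 1 0; -1 -4 0 -2 0 0 0; -1 0 0 0 0 0 0; -1 0 0 0 0 0 0"

```text
clock: 14.78
tcp_pos: [0.4658, -0.3057, 0.1266]
orientation: [0.591, -0.587, -0.39, 0.392]
wrist_force: [0.4, 0.0, -3.0]
finger_gap: 0.0634
```

```bash
python3 - <<'E'
from h import *
snap('wrist','w11')
go([.4757,-.3079,.070],67.3)
snap('top','t11')
p,r,s=pose()
im,d,c=load('w11')
xr,yr=(-90,30),(-45,45)
x=r.apply([1,0,0]);yw=np.degrees(np.arctan2(x[1],x[0]))-90
o=ortho(im,c,p[:2]*1000,yw,p[2]*1000+54,xr,yr,6);cv2.imwrite('pics/w11o.png',grid(o,xr,yr,6)[:,:,::-1])
b=cv2.resize(load('t11')[0][160:290,330:450],None,fx=4.5,fy=4.5);cv2.imwrite('pics/t11c.png',b[:,:,::-1])
E
```

```text
now [ 465.8 -305.7  126.7] ydir [-0.006  0.004 -1.   ] xyaw 67.1 F [-0.  -0.5 -2.4] gap 63.5 t 14.82 q [-0.72  0.33 -0.17  1.07 -0.   -0.33]
tool shift mm [  1.7  56.6 -10.4] turn deg [-0.4 -0.2  0.1]
```

View pics/w11.png

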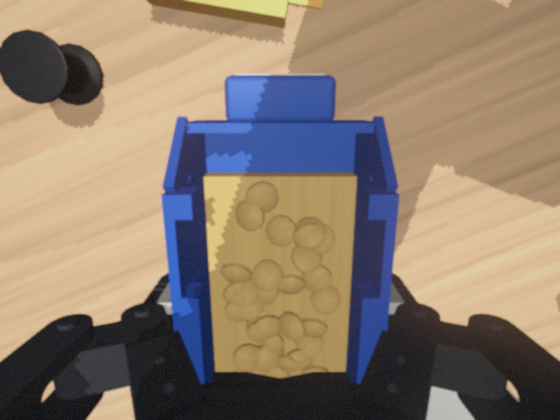

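View pics/w11o.png

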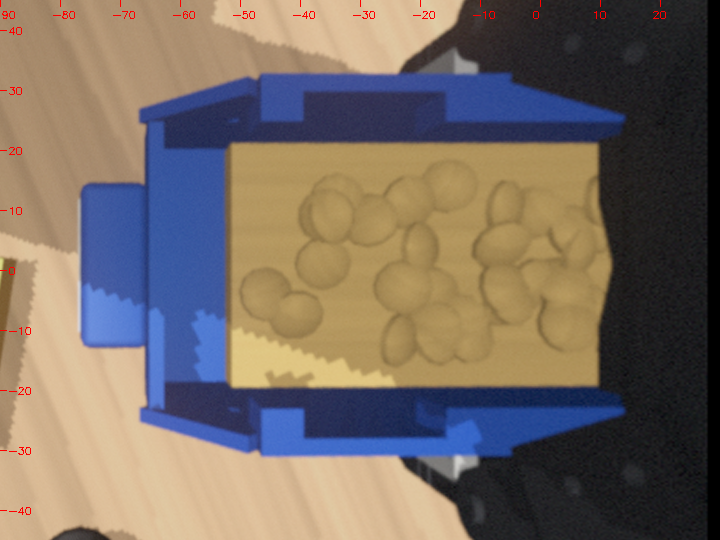

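View pics/t11c.png

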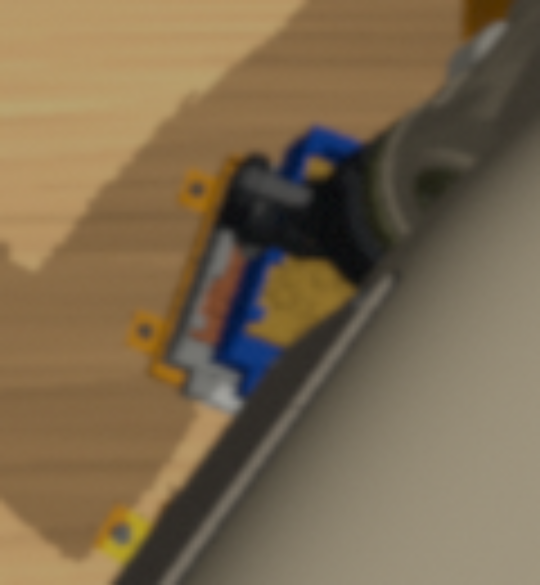

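Emit:
drive_tool:
  plan: "-1 1.7 20 -10.5 -0.4 -0.2 0; -1 0 20 0 0 0 0; -1 0 8 0 0 0 0; -1 0 0 0 0 0 0; -1 0 0 0 0 0 0"

```text
clock: 15.5
tcp_pos: [0.4778, -0.3067, 0.0796]
orientation: [-0.587, 0.589, 0.394, -0.392]
wrist_force: [0.4, 0.1, -2.6]
finger_gap: 0.0633
```

```bash
python3 - <<'E'
from h import *
go([.4759,-.308,.070],67.3)
E
```

```text
now [ 477.8 -306.7   79.6] ydir [ 0.003 -0.001 -1.   ] xyaw 67.5 F [ 0.4  0.1 -2.6] gap 63.3 t 15.5 q [-0.71  0.38 -0.23  0.96  0.   -0.32]
tool shift mm [-1.9  9.6  1.3] turn deg [0.2 0.2 0. ]
```

Emit:
drive_tool:
  plan: "-1 -1.9 5 1.3 0.2 0.2 0; -1 0 4 0 0 0 0; -1 0 4 0 0 0 0; -1 0 0 0 0 0 0"

```text
clock: 16.0
tcp_pos: [0.4763, -0.3088, 0.0671]
orientation: [-0.588, 0.589, 0.392, -0.392]
wrist_force: [-0.2, 0.3, -3.0]
finger_gap: 0.0633
```

```bash
python3 - <<'E'
from h import *
go([.4759,-.308,.060],67.3)
E
```

```text
now [ 476.3 -308.8   67.1] ydir [ 0.002 -0.001 -1.   ] xyaw 67.3 F [-0.2  0.3 -3. ] gap 63.3 t 16.0 q [-0.72  0.39 -0.24  0.93  0.   -0.32]
tool shift mm [0.6 7.1 0.7] turn deg [ 0.1  0.  -0. ]
```

Emit:
drive_tool:
  plan: "-1 0.6 2 0.7 0 0 0; -1 0 2 0 0 0 0; -1 0 1.5 0 0 0 0; -1 0 0 0 0 0 0"

```text
clock: 16.5
tcp_pos: [0.4759, -0.308, 0.0613]
orientation: [-0.588, 0.589, 0.392, -0.392]
wrist_force: [-0.9, -0.1, -2.1]
finger_gap: 0.0633
```

```bash
python3 - <<'E'
from h import *
go([.4759,-.308,.060],67.3)
E
```

```text
now [ 475.9 -308.    61.3] ydir [ 0.002 -0.001 -1.   ] xyaw 67.3 F [-0.9 -0.1 -2.1] gap 63.3 t 16.5 q [-0.72  0.4  -0.25  0.92  0.   -0.32]
tool shift mm [-0.   1.3  0. ] turn deg [ 0.1  0.  -0. ]
```

Emit:
drive_tool:
  plan: "-1 0 1.5 0 0 0 0; -1 0 1.5 0 0 0 0; -1 0 0 0 0 0 0"

```text
clock: 16.88
tcp_pos: [0.4761, -0.3081, 0.0582]
orientation: [-0.588, 0.589, 0.392, -0.392]
wrist_force: [0.4, -0.3, -2.3]
finger_gap: 0.0634
```

```bash
python3 - <<'E'
from h import *
go([.4759,-.308,.060],67.3);print(pose()[2]['ft_torque'])
E
```

```text
now [ 476.1 -308.1   58.2] ydir [ 0.002 -0.001 -1.   ] xyaw 67.3 F [ 0.4 -0.3 -2.3] gap 63.4 t 16.88 q [-0.72  0.4  -0.26  0.91  0.   -0.32]
tool shift mm [ 0.  -1.8  0.2] turn deg [ 0.1  0.  -0. ]
[ 0.00798452  0.01323736 -0.0171962 ]
```

Emit:
drive_tool:
  plan: "-1 0 1.5 0 0 0 0; -1 0 0 0 0 0 0"

```text
clock: 17.12
tcp_pos: [0.4761, -0.3081, 0.0566]
orientation: [-0.588, 0.589, 0.392, -0.392]
wrist_force: [0.0, 0.5, -3.1]
finger_gap: 0.0632
```

Emit:
drive_tool:
  plan: "-1 0 1.5 0 0 0 0; -1 0 0 0 0 0 0"

```text
clock: 17.38
tcp_pos: [0.4761, -0.3081, 0.0551]
orientation: [-0.588, 0.589, 0.392, -0.392]
wrist_force: [0.2, -0.7, -3.2]
finger_gap: 0.0638
```

Emit:
drive_tool:
  plan: "-1 0 1 0 0 0 0; -1 0 0 0 0 0 0"

```text
clock: 17.62
tcp_pos: [0.4762, -0.3082, 0.0542]
orientation: [-0.588, 0.59, 0.392, -0.392]
wrist_force: [-0.5, -0.3, -1.9]
finger_gap: 0.0631
```

Emit:
drive_tool:
  plan: "-1 0 1 0 0 0 0; -1 0 0 0 0 0 0"

```text
clock: 17.88
tcp_pos: [0.4764, -0.3083, 0.0543]
orientation: [-0.587, 0.59, 0.392, -0.391]
wrist_force: [-0.2, -0.3, -2.4]
finger_gap: 0.0635
```

Emit:
drive_tool:
  plan: "-1 0 2.5 0 0 0 0; -1 0 0 0 0 0 0"

```text
clock: 18.12
tcp_pos: [0.4769, -0.3086, 0.0545]
orientation: [-0.587, 0.591, 0.393, -0.391]
wrist_force: [-0.5, 0.0, -1.9]
finger_gap: 0.0634
```

```bash
python3 - <<'E'
from h import *
go([.4759,-.308,.054],67.3);print(pose()[2]['ft_torque'])
snap('wrist','w12');snap('scene','s12')
p,r,s=pose();inhand('w12',p,r)
b=cv2.resize(load('s12')[0][170:270,150:240],None,fx=6,fy=6,interpolation=cv2.INTER_CUBIC);cv2.imwrite('pics/s12c.png',b[:,:,::-1])
E
```

```text
now [ 476.9 -308.6   54.5] ydir [ 0.005 -0.003 -1.   ] xyaw 67.3 F [-0.5  0.  -1.9] gap 63.4 t 18.12 q [-0.72  0.4  -0.26  0.9   0.   -0.32]
tool shift mm [0.1 0.5 1.1] turn deg [ 0.3  0.  -0.1]
[-0.00610259 -0.10396721  0.0068998 ]
rim plane [-1.80000e-03 -1.50000e-03  5.38562e+01] n 6778 pitch deg -0.1 roll -0.09
sides [  0.08  -28.207] [-0.083 30.115] yaw -0.09 yc 0.95
pull front [-78.3 -78. ] rim front [-49.2 -48.7 -47. ]
```

View pics/s12c.png

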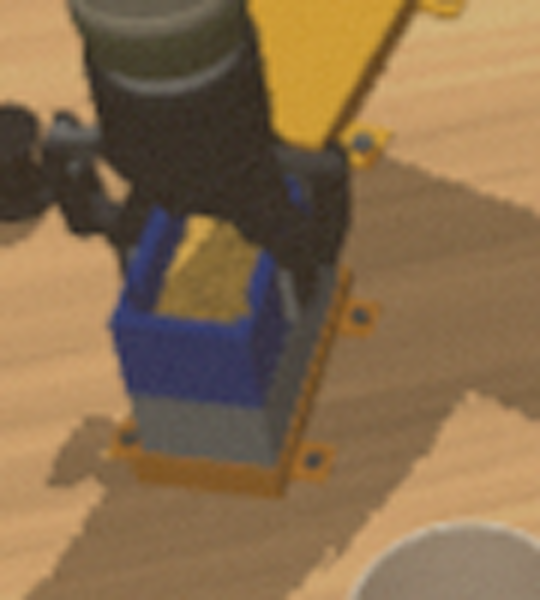

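View pics/w12.png

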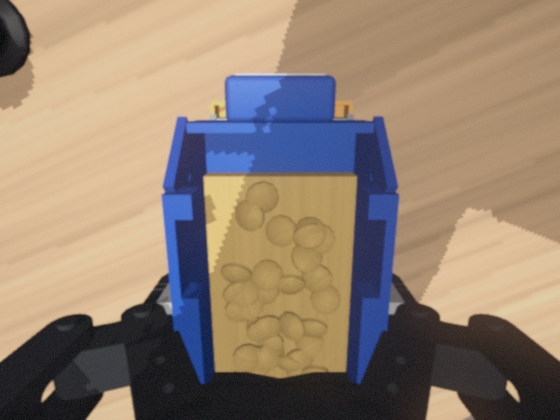

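Emit:
drive_tool:
  plan: "-0.2 0 0 0 0 0 0; 0.55 0 0 0 0 0 0; 1 0 0 0 0 0 0; 1 0 0 0 0 0 0; 1 0 0 0 0 0 0"

```text
clock: 18.85
tcp_pos: [0.4773, -0.3089, 0.0536]
orientation: [-0.587, 0.591, 0.393, -0.391]
wrist_force: [0.2, -0.1, 0.0]
finger_gap: 0.0849
```

Emit:
drive_tool:
  plan: "1 0 -20 0 0 0 0; 1 0 -40 0 0 0 0; 1 0 -40 10 0 0 0; 1 0 -40 20 0 0 0; 1 0 0 20 0 0 0; 1 0 0 0 0 0 0; 1 0 0 0 0 0 0"

```text
clock: 19.73
tcp_pos: [0.4299, -0.2891, 0.1972]
orientation: [-0.587, 0.591, 0.393, -0.391]
wrist_force: [0.3, -1.0, -0.5]
finger_gap: 0.0854
```

```bash
python3 - <<'E'
from h import *
go(None)
im,d,c=snap('wrist','w13');snap('scene','s13');snap('top','t13')
W=cloud(d,c)*1000
hsv=cv2.cvtColor(im,cv2.COLOR_RGB2HSV)
m=(abs(hsv[...,0].astype(int)-115)<14)&(hsv[...,1]>100);m=cv2.erode(m.astype(np.uint8),np.ones((3,3)))>0
P=W[m];P=P[np.isfinite(P).all(1)];a=np.radians(-22.66);L=P.copy()
L[:,:2]=(P[:,:2]-[472.6,-305.5])@np.array([[np.cos(a),-np.sin(a)],[np.sin(a),np.cos(a)]])
k=(L[:,2]>102)&(L[:,2]<120)&(abs(L[:,1])>23)
R=L[k];A=np.c_[R[:,:2],np.ones(len(R))];k=np.ones(len(R),bool)
for _ in range(6):
    co=np.linalg.lstsq(A[k],R[k,2],rcond=None)[0];k=abs(R[:,2]-A@co)<2
print('rim plane slope deg',np.degrees(co[:2]).round(2),'height',co[2].round(1),k.sum(),np.percentile(R[k],[1,99],axis=0).round(1))
xr,yr=(-90,80),(-50,50)
o=ortho(im,c,(472.6,-305.5),-22.66,108,xr,yr,4.5);cv2.imwrite('pics/w13o.png',grid(o,xr,yr,4.5)[:,:,::-1])
b=cv2.resize(load('s13')[0][170:270,150:240],None,fx=6,fy=6,interpolation=cv2.INTER_CUBIC);cv2.imwrite('pics/s13c.png',b[:,:,::-1])
E
```

```text
now [ 429.9 -289.1  197.2] ydir [ 0.005 -0.004 -1.   ] xyaw 67.3 F [ 0.3 -1.  -0.5] gap 85.4 t 19.73 q [-0.75  0.21 -0.16  1.19  0.   -0.35]
rim plane slope deg [0.07 0.  ] height 107.6 1522 [[-41.6 -30.7 106. ]
 [ 57.3  30.3 109.1]]
```

View pics/w13o.png

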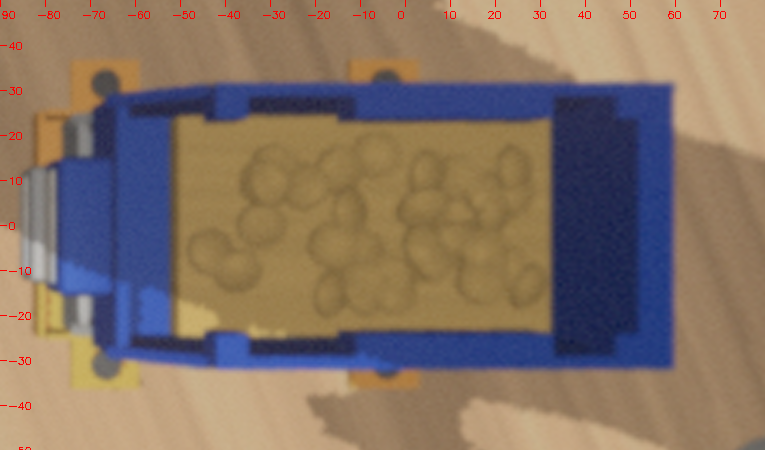

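View pics/s13c.png

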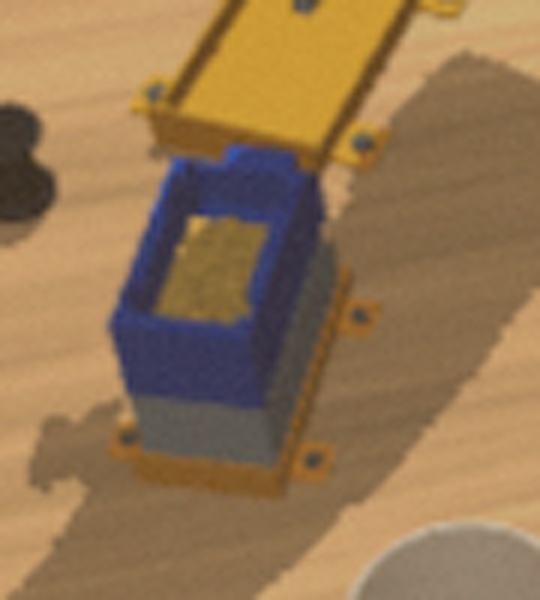

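View pics/t13.png

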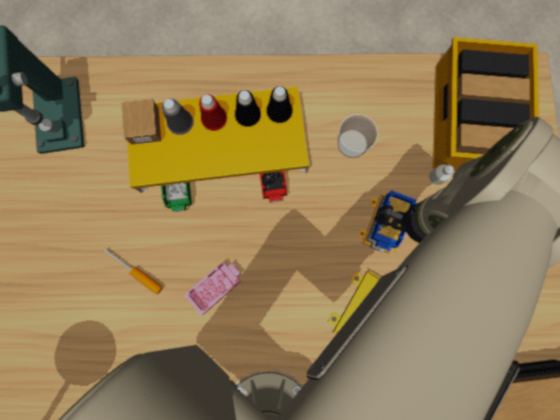

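```bash
python3 -c "
from h import *
print(job.hand_in())"
```

```text
the job is handed in; nothing more can be done
None
```

The blue bin is out from under the shelf and stacked on the grey bin in its dock. It appears fully seated: open front the same way, flush and level. I handed the job in at about 20 s of the 61 s allowed.

**How it was done:** I pinched the pull and drew the bin about 108 mm, which put its rear edge about 40 mm in front of the lip. I then regripped it by its sides and lifted. The notch positions came from the wrist camera, and I lowered in steps of 2 mm or less. The lugs went in without a noticeable contact force.

**Last checks:**
- **Height and level:** after release the blue rim measured 107.6 mm above the bench. Seated should be 108 and lugs-on-rim 114. Tilt was 0.1° or less.
- **Seating position:** the bin's x matches the grey bin's measured position to about 1 mm.
- **Surroundings:** red, green and pink bins, tub, bottle and driver look unmoved in the top view by eye. The arm covered the spool, so it was not checked there.

**What went wrong or disagreed:**
- **First pinch missed:** the real fingertips are about 30 mm further back than the stated distance from the reported TCP. The fingers shut on top of the pull with about 3 N and turned the blue bin about 6° while it was still under the shelf. I measured the offset with the wrist camera and corrected for it, and nothing else was touched.
- **Last downward presses:** the tool stopped and tilted by about 0.3° as the bin bottomed out. The wrist force stayed under 4 N.

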